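Clip the relay module onto the bench rail

TASK

Fit the loose relay module onto the empty stretch of rail, between the two modules already there: tip it with its foot end up, hook its fixed lip under the rail edge nearest the robot and let go of it, leaving it leaning there hooked. Then press the raised end down until the sprung foot clicks under the far edge and the module sits level and fully home, square to the rail. Do not knock over the beaker or the little jar.

Things in the scene. Friction and masses are not known exactly. Their poses are not given: they have to be found in the camera images.
- module_center (a point): Loose relay module: grey casing 90 mm long (x), 36 wide (y), 50 high (z), 0.2 to 0.3 kg, standing upright on a cork mat. Point at the casing's centre, 25 mm over its flat underside. x runs from lip end to foot end, z out of its top. Grasp across the 36 mm. A black release tab sticks out 8 mm below the casing at the foot (+x) end only. Lip and foot stand 12.5 mm below the underside.
- module_seat (a point): Centre of the module's flat underside, 25 mm below module_center; same axes. Home, it is at the height of rail_mid.
- module_lip (a point): Near the tip of the module's fixed lip (x -13, z -10.5 mm from module_seat). The lip, 36 mm wide, is a 5 mm thick post under the casing, inner face at x = -18.5 mm of module_seat, with a tongue 3 mm thick from the post towards +x, tip at x = -12.3 mm. The gap between underside and tongue, which takes the rail's edge, is 7 mm high at the post, 9 at the tip.
- module_press (a point): A point on the module's top near the foot end (x +22, z +50 mm from module_seat), a good place to press down.
- module_foot (a joint): Sprung foot, m: 0 = in (free or clicked), to 0.009 pushed out to +x. Nose points to the lip, tip at x +14.5, z -5.5 mm of module_seat (3 mm under the rail's edge when home); below it a 55 degree ramp runs out to z -12.5. Pressed down, it slides out 4 to 6 mm over the edge and springs back. Spring 2.4 to 4 N; about 6 to 18 N of pressing. By its weight alone the module stays leaning at 0.2 to 0.35 rad.
- rail_mid (a point): Steel top-hat rail, 35 mm across (x, away from the robot), 250 mm long (y), z up, on a heavy fixed plate 170 x 270 mm. Point in the middle of the empty stretch, in the plane of the rail's top, 24 mm over the plate, 34 over the bench. Same-shaped modules, 50 mm high over the rail, are fixed at y -90 and +90 mm; 144 mm of rail is free. Home, the module's x lies along this x.
- rail_near_edge (a point): Outermost line of the rail edge near the robot (x -17.5, z -1.5 mm of rail_mid), for the lip; the far edge, for the foot, mirrors it. Each edge is a flange 3 mm thick, rounded, overhanging by 8 mm, with 21 mm of free height below. To hook it, tip the module 0.4 to 0.5 rad foot end up (foot clear of the far edge), come down along its own z behind the edge, then move along its own +x.
- beaker: Empty clear glass beaker standing at the back, 72 mm across, 95 mm high; origin at the centre of its base. Leave it standing.
- jar: Small closed glass jar, 32 mm across, 45 mm high, standing on the rail's plate, on the robot's side of the left-hand fixed module; origin at the centre of its base. Leave it standing.
There are look-alikes about, which are no part of the job. Of the things shaped like the part that bears module_center, the grey one is meant.

How it is judged:
On the way:
1. The module leans on the rail, let go: its lip is hooked at least 2 mm under the near edge and its foot end is still raised (tilt over 0.12 rad) (x of module_lip in the frame of rail_mid between -0.0155 and 0 m and y of module_lip in the frame of rail_mid between -0.06 and 0.06 m and z of module_lip in the frame of rail_mid between -0.018 and -0.004 m and angle between module_seat's own z axis and vertical between 0.12 and 0.5 rad and contact force between the fingers and module below 0.3 N), for 0.2 s.
At the end, for the whole second after the job is handed in: The module sits at rest, released, between the two fixed modules: lip towards the robot, centred across the rail within 4 mm, its underside within 2 mm of the rail's top, level within 0.06 rad, square to the rail within 0.12 rad, the sprung foot back in (under 1.5 mm) (x of module_seat in the frame of rail_mid between -0.004 and 0.004 m and y of module_seat in the frame of rail_mid between -0.06 and 0.06 m and z of module_seat in the frame of rail_mid between -0.002 and 0.002 m and x of module_lip in the frame of rail_mid below -0.005 m and angle between module_seat's own z axis and vertical below 0.06 rad and angle between the x axis of module_seat and the x axis of rail_mid, either way round below 0.12 rad and value of joint module_foot below 0.0015 m and linear speed of module below 0.02 m/s and contact force between the fingers and module below 0.3 N); the robot touches nothing.
It fails at once if The beaker or the little jar is knocked over (angle between any of beaker, jar's own z axis and vertical above 0.6 rad).
It also fails if it takes over 51 s, if anything falls off the work surface, if the arm or the gripper's body presses on something with over 40 N, if the wrist force passes 120 N, or if a joint passes its speed limit or range.

ROBOT

A 7-joint arm with a two-finger parallel gripper is mounted at the origin on the work surface. World frame = base frame: x ahead of the robot, y to its left, z up, the work surface at z = 0. Lengths are in m, angles in rad, forces in N, time in s.
With the tool pointing down it reaches from about 0.35 to 0.9 m from the base axis. Payload 19.9 kg.
Tool frame: the origin (TCP) lies midway between the tips of the shut fingers; the grasp point (between the pads) lies 19 mm behind it; z points along the fingers, x is the direction in which the jaws open and shut, and the axes are right-handed (so a half turn about z gives the same grasp; the last joint's range is limited). The gripper opens to 85 mm and grips with 20 to 120 N. Pads are 22 mm wide; open, the fingers measure 114 mm over their backs; the gripper's body (76 mm by 85 mm) begins 54 mm behind the grasp point. The pads swing forward as they close: fully open they stand 13 mm farther back than shut.
Start: joints at [1.274, 0.417, -0.01, 1.614, 0.005, 1.111, -0.053], TCP at [0.158, -0.605, 0.199] pointing down, gripper open.
Joint ranges: [-2.81, 2.81], [-0.39, 2.02], [-1.27, 1.25], [0.06, 2.57], [-1.19, 4.33], [0.19, 2], [-2.82, 2.82]. Speed limits (rad/s): [1.89, 1.89, 2.39, 2.39, 3.01, 3.01, 3.01].

INTERFACE

Orientations are given as a 3x3 rotation matrix whose columns are the frame's x, y, z axes.
In Python, from workcell import manip, vision, order gives the robot as it stands.
- The arm moves only by the tool arm_command, never from a script. Its argument "rows" is a list that holds one entry, the list of rows, each a list of 7 numbers: the shift along the tool's x, y, z in mm, then the turn, a rotation vector about the tool's x, y, z in degrees, then the finger opening in mm, from 0 to 85.4. In form: [[[x, y, z, wx, wy, wz, claw], ...]]. A call has 1 to 5 rows; each row shifts and turns the pose as measured when the row begins, along the tool's axes as they then stand; what a row does not reach is not made up. A row lasts 1/10 s, in which the tool goes at most 50 mm and 8.59 degrees, less where a joint would pass 70% of its speed; a pose out of reach is approached as far as the arm can. A call is refused whole if a number of a shift passes 50 or a number of a turn 8.59, either way. A call with a gripper value outside its range is refused whole. The fingers move at their own pace and stop on an object; "squeeze" is the grip in N (left out, the last holds). Time passes only in rows, so rows that do not move let the fingers close. It gives the time, the measured TCP pose, the force and the opening at its end, in the units of the state.
- manip.observe(): the state, without advancing time (a new reading comes with each control period).
- vision.capture(name): name is "scene" or "top" or "wrist"; returns a dict with "image" (420x560x3 uint8, red, green, blue), "fx", "fy", "cx", "cy" (pixels), "view" (4x4, takes a point from world to camera coordinates); the wrist camera has in their place "tool_from_camera" (4x4, takes a point from camera to tool coordinates, whose origin is the TCP and whose axes are the tool frame's). Camera axes: x right, y down, z forward; pixel columns grow to the right and rows downward; lengths in m; the calibration is good to about 2 mm. A picture is of the moment at which its call begins: read the wrist's pose just before it. There is no depth.
- order.sign_off(): hands the job in, once; it reports no verdict.
The state is a dict: "t": time; "qpos": joint angles; "dq": joint speeds; "tau": joint torques, N m; "position": TCP position; "tcp_rot": TCP orientation; "ft_force": force on the tool from outside, world axes, zero at the start; "torque": the same for the moment, N m; "opening": finger opening in m.
Only numpy, scipy, OpenCV 4.12 (cv2) and the standard library are available. Lean on these libraries where they do the work, as an engineer would, in place of code of your own. Each camera call takes 0.05 s, during which the arm holds its last target.

## Working session

There is one attempt and no reset: what is moved stays moved. The work goes in short steps, Python scripts to look and compute and a tool call to move; the robot and the scene stay as the last step left them, time stands still between calls to the robot, and variables do not carry over. Pictures are saved under pics/ and viewed, and the job is handed in when it is done.

Besides the shell and the picture viewer there is one more tool, called after "Emit:" as name(argument=value, ...), one argument or row to a line, values as JSON. arm_command: Moves the arm, as the interface text tells. Its arguments: {"type":"object","properties":{"rows":{"type":"array","items":{"type":"array","items":{"type":"array","items":{"type":"number"}}}},"squeeze":{"type":"number"}},"required":["rows"]}

```bash
mkdir -p pics; ls
python3 - <<'E'
from workcell import manip, vision
import cv2,json,numpy as np
print(manip.observe())
for n in ["scene","top","wrist"]:
    c=vision.capture(n); cv2.imwrite(f"pics/{n}0.png",c["image"][:,:,::-1])
    np.save(f"pics/{n}0.npy",c,allow_pickle=True)
    print(n,{k:np.round(v,4).tolist() for k,v in c.items() if k!="image"})
E
```

```text
pics
{'t': 0.0, 'qpos': array([ 1.27349412,  0.41797909, -0.01034769,  1.61418872,  0.00470627,
        1.11072251, -0.052992  ]), 'dq': array([-3.18680707e-04,  1.81566140e-04, -8.75215255e-05,  4.35444729e-04,
        1.05105464e-03, -4.96783771e-04,  5.98871066e-04]), 'tau': array([ 8.68639927e-04, -8.64426470e+01,  6.79816660e-01, -4.34890294e+01,
        1.92247453e-02,  7.65076111e-03,  2.89723573e-05]), 'position': array([ 0.15804624, -0.60426798,  0.1980508 ]), 'tcp_rot': array([[ 2.53079341e-01, -9.67445444e-01, -4.00447910e-04],
       [-9.67444692e-01, -2.53079644e-01,  1.20889958e-03],
       [-1.27088960e-03,  8.14636975e-05, -9.99999189e-01]]), 'ft_force': array([0.44875362, 0.42103498, 0.35978567]), 'torque': array([0.04806509, 0.03610408, 0.05672025]), 'opening': 0.08500248269005486}
scene {'fx': 533.3134, 'fy': 533.3134, 'cx': 275.8354, 'cy': 205.4502, 'view': [[0.6839, 0.7296, -0.0066, -0.3824], [0.522, -0.4956, -0.6941, -0.2943], [-0.5097, 0.4712, -0.7198, 1.7815], [0.0, 0.0, 0.0, 1.0]]}
top {'fx': 398.7889, 'fy': 398.7889, 'cx': 278.1396, 'cy': 208.8522, 'view': [[0.0162, -0.9999, -0.0043, -0.0946], [-0.9914, -0.0155, -0.1297, 0.6077], [0.1296, 0.0063, -0.9915, 0.8], [0.0, 0.0, 0.0, 1.0]]}
wrist {'fx': 299.8919, 'fy': 299.8919, 'cx': 283.1154, 'cy': 209.5113, 'tool_from_camera': [[1.0, -0.0001, -0.0, 0.0002], [0.0001, 0.9594, 0.2821, -0.0702], [-0.0, -0.2821, 0.9594, -0.1753], [0.0, 0.0, 0.0, 1.0]]}
```

View pics/scene0.png

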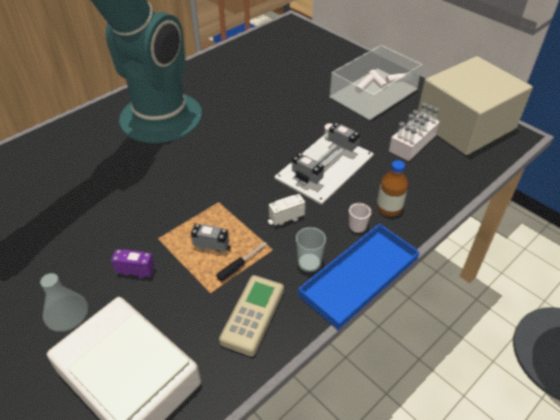

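View pics/top0.png

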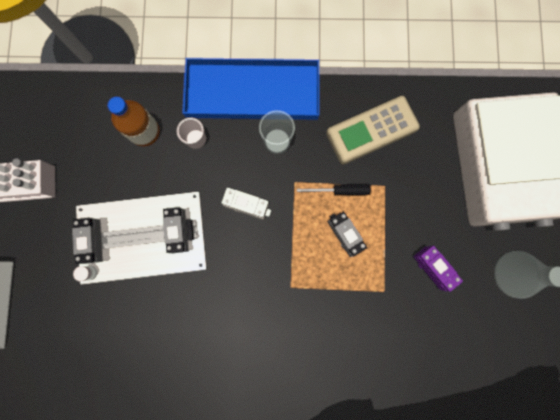

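View pics/wrist0.png

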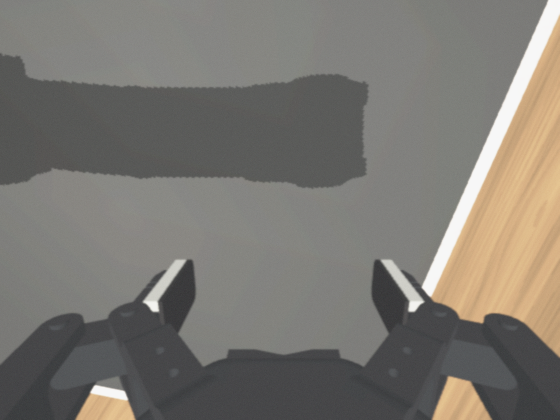

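Candidates in the top view: white block (246,203), purple (438,268), two fixed grey/black modules on the rail (87,240) and (173,230), and the grey one on cork (348,234). The grey one on the mat is the one described. I'll check it in close crops.

Run:
```python
import cv2,numpy as np
t=cv2.imread("pics/top0.png"); s=cv2.imread("pics/scene0.png")
a=cv2.resize(t[195:275,300:400],(750,600),interpolation=cv2.INTER_CUBIC)
b=cv2.resize(t[185:290,65:215],(800,560),interpolation=cv2.INTER_CUBIC)
c=cv2.resize(s[205:275,170:270],(800,560),interpolation=cv2.INTER_CUBIC)
for n,i in zip("abc",(a,b,c)): cv2.imwrite(f"pics/crop_{n}.png",i)
```

```text
(no output)
```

View pics/crop_a.png

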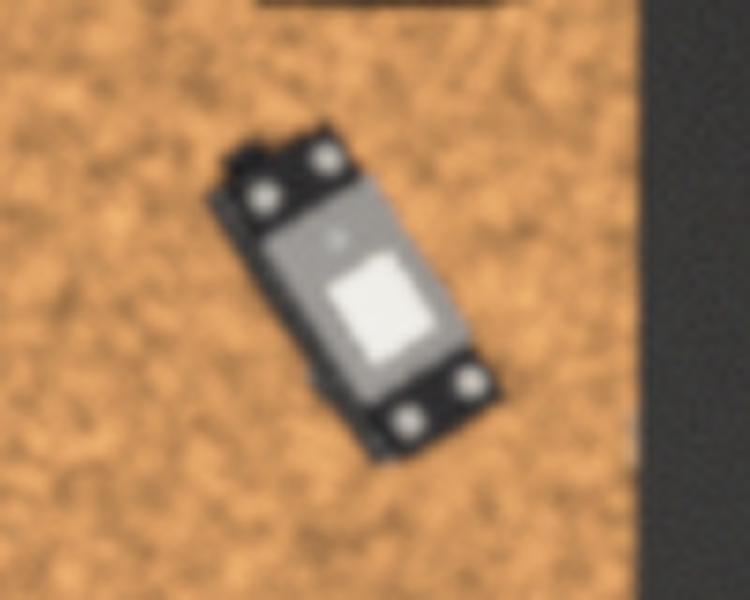

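View pics/crop_b.png

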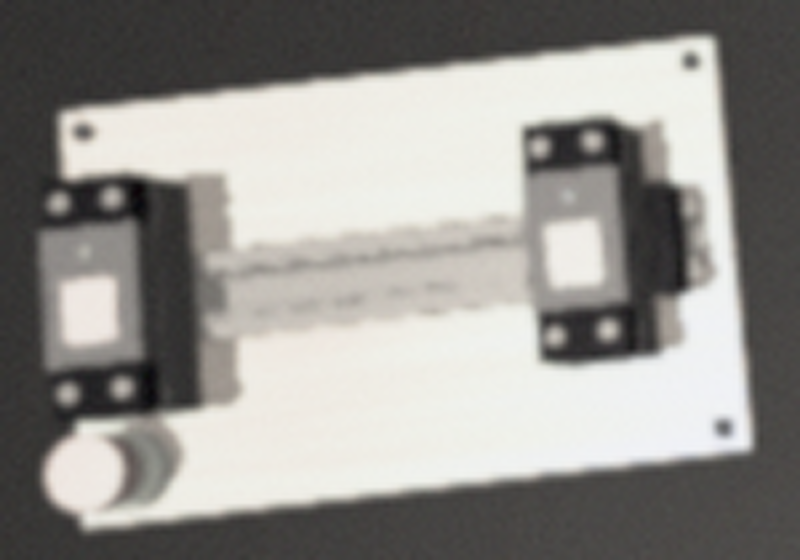

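View pics/crop_c.png

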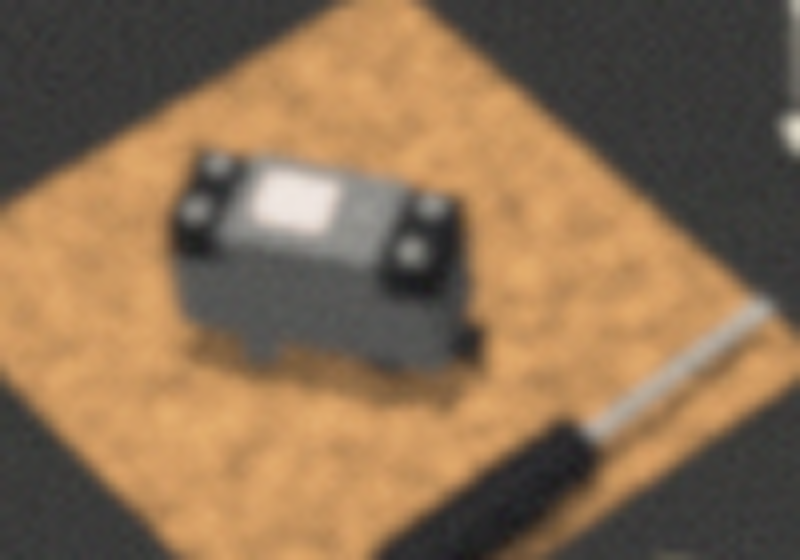

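The crops confirm it: grey casing on cork, black tab at its upper-left end in the top view (about pixel 332,217), so the foot points there. The rail's free stretch lies between the fixed modules. The jar is at about (82,272). Next I'll measure from the screw heads and labels.

```bash
cat > h.py <<'E'
import numpy as np,cv2
from workcell import manip,vision
def ray(c,uv,pose=None):
    d=np.array([(uv[0]-c["cx"])/c["fx"],(uv[1]-c["cy"])/c["fy"],1.])
    if "view" in c: T=np.linalg.inv(np.array(c["view"]))
    else:
        W=np.eye(4); W[:3,:3]=pose["tcp_rot"]; W[:3,3]=pose["position"]; T=W@np.array(c["tool_from_camera"])
    return T[:3,3],T[:3,:3]@d
def onz(c,uv,z,pose=None):
    o,d=ray(c,uv,pose); return o+d*(z-o[2])/d[2]
def proj(c,P,pose=None):
    if "view" in c: V=np.array(c["view"])
    else:
        W=np.eye(4); W[:3,:3]=pose["tcp_rot"]; W[:3,3]=pose["position"]; V=np.linalg.inv(W@np.array(c["tool_from_camera"]))
    p=V[:3,:3]@P+V[:3,3]; return np.array([c["fx"]*p[0]/p[2]+c["cx"],c["fy"]*p[1]/p[2]+c["cy"]])
def spots(img,box,mult=4):
    x0,y0,x1,y1=box; g=cv2.cvtColor(img,cv2.COLOR_RGB2GRAY)[y0:y1,x0:x1]
    return g
def rv(R):
    return cv2.Rodrigues(R)[0].ravel()
E
python3 - <<'E'
from h import *
c=np.load("pics/top0.npy",allow_pickle=True).item()
A=lambda x,y:(300+x/7.5-.5,195+y/7.5-.5)
B=lambda x,y:(65+x/5.333-.5,185+y/5.333-.5)
sc=[A(265,198),A(327,158),A(408,421),A(471,381)]
P=np.array([onz(c,s,.067) for s in sc]); print("mod",P.round(4).tolist(),P.mean(0))
d=(P[0]+P[1]-P[2]-P[3]);print("yaw x",np.arctan2(d[1],d[0]))
L=np.array([onz(c,B(*s),.085) for s in [(58,203),(112,198),(68,392),(122,388)]])
R=np.array([onz(c,B(*s),.085) for s in [(540,146),(592,140),(556,335),(608,330)]])
for X in (L,R):
    d=(X[0]+X[1]-X[2]-X[3]);print(X.mean(0),"yaw",np.arctan2(d[1],d[0]),np.linalg.norm(d)/2)
d=L.mean(0)-R.mean(0);print(np.linalg.norm(d),"rail yaw",np.arctan2(d[1],d[0])-np.pi/2,(L.mean(0)+R.mean(0))/2)
print("jar",onz(c,B(85,472),.055),"beaker top", onz(c,(277,128),.095))
print("cork corners",[onz(c,p,.003).round(3).tolist() for p in [(294,184),(386,184),(385,291),(292,289)]])
E
```

```text
mod [[0.5827, -0.2003, 0.067], [0.5938, -0.2171, 0.067], [0.5234, -0.2384, 0.067], [0.5343, -0.2554, 0.067]] [ 0.55856283 -0.22781346  0.067     ]
yaw x 0.5709089527755803
[0.53560076 0.30205953 0.085     ] yaw 0.13273525360167107 0.07049200360030436
[0.55974246 0.12385376 0.085     ] yaw 0.13449223044145625 0.07093521058846551
0.1798335855322996 rail yaw 0.13465120835002087 [0.54767161 0.21295665 0.085     ]
jar [0.46971659 0.31351361 0.055     ] beaker top [ 0.76631983 -0.08033748  0.095     ]
cork corners [[0.67, -0.119, 0.003], [0.673, -0.322, 0.003], [0.44, -0.316, 0.003], [0.441, -0.117, 0.003]]
```

Emit:
arm_command(
  rows=[
    [[-24,-43,0,0,0,0,85],[-24,-43,0,0,0,0,85],[-24,-43,0,0,0,0,85],[-24,-43,0,0,0,0,85],[-24,-43,0,0,0,0,85]],
  ],
  squeeze=40,
)

```text
t: 0.65
position: [0.334, -0.4336, 0.1963]
tcp_rot: [[0.241, -0.97, -0.004], [-0.97, -0.241, 0.001], [-0.002, 0.003, -1.0]]
ft_force: [1.4, -1.2, -0.6]
opening: 0.085
```

```bash
cat > go.py <<'E'
# usage: go.py x y z yaw tilt  -> remaining move in tool axes
import sys
from h import *
def target(yaw,tilt):
    # module axes: Rz(yaw)Ry(-tilt); tool x=-y, y=-x, z=-z
    M=cv2.Rodrigues(np.array([0,0,yaw]))[0]@cv2.Rodrigues(np.array([0,-tilt,0.]))[0]
    return M@np.array([[0,-1,0],[-1,0,0],[0,0,-1.]])
if __name__=="__main__":
    s=manip.observe(); x,y,z,yaw,tilt=map(float,sys.argv[1:6])
    R=np.array(s["tcp_rot"]); d=R.T@(np.array([x,y,z])-s["position"])
    w=np.degrees(rv(R.T@target(yaw,tilt)))
    print("t",round(s["t"],2),"pos",s["position"].round(4),"op",round(s["opening"],4),"F",s["ft_force"].round(2))
    print("q",s["qpos"].round(2))
    print("shift mm",(d*1000).round(1),"turn deg",w.round(2))
E
python3 go.py 0.5586 -0.2278 0.2 0.571 0
python3 - <<'E'
from h import *
c=np.load("pics/top0.npy",allow_pickle=True).item();s=np.load("pics/scene0.npy",allow_pickle=True).item()
def tri(a,b):
    o1,d1=ray(c,a);o2,d2=ray(s,b)
    A=np.stack([d1,-d2],1);k=np.linalg.lstsq(A,o2-o1,rcond=None)[0];p,q=o1+k[0]*d1,o2+k[1]*d2
    return (p+q)/2,np.linalg.norm(p-q)
print(tri((348.53,233.1),(208.9,230.5)))
E
```

```text
t 0.65 pos [ 0.334  -0.4336  0.1963] op 0.085 F [ 1.42 -1.18 -0.58]
q [ 0.95  0.29 -0.11  1.81  0.04  1.05 -0.5 ]
shift mm [-145.5 -267.6   -4.3] turn deg [  0.17   0.14 -18.74]
(array([ 0.55801959, -0.2281662 ,  0.06793122]), np.float64(0.0010753975405206563))
```

Emit:
arm_command(
  rows=[
    [[-24,-43,0,0,0,0,85],[-24,-43,0,0,0,0,85],[-24,-43,0,0,0,0,85],[-24,-43,0,0,0,0,85],[-24,-43,0,0,0,0,85]],
  ],
)

```text
t: 1.15
position: [0.515, -0.261, 0.196]
tcp_rot: [[0.241, -0.971, -0.004], [-0.971, -0.241, 0.001], [-0.001, 0.003, -1.0]]
ft_force: [0.8, -1.3, -1.2]
opening: 0.0852
```

Emit:
arm_command(
  rows=[
    [[0,0,0,0,0,-6,85],[0,0,0,0,0,-6,85],[0,0,0,0,0,-6,85],[0,0,0,0,0,0,85]],
  ],
)

```text
t: 1.55
position: [0.5203, -0.2522, 0.1949]
tcp_rot: [[0.547, -0.837, -0.004], [-0.837, -0.547, 0.004], [-0.005, 0.001, -1.0]]
ft_force: [-0.5, -0.2, 0.9]
opening: 0.0849
```

```bash
python3 go.py 0.5586 -0.2278 0.2 0.571 0
python3 - <<'E'
from h import *
p=manip.observe(); c=vision.capture("wrist"); np.save("pics/w1.npy",{**c,"pose":p},allow_pickle=True)
cv2.imwrite("pics/w1.png",c["image"][:,:,::-1])
E
```

```text
t 1.55 pos [ 0.5203 -0.2522  0.1949] op 0.0849 F [-0.46 -0.18  0.91]
q [ 0.64  0.36 -0.3   1.73  0.11  1.08 -0.69]
shift mm [  0.5 -45.4  -5.2] turn deg [0.05 0.3  0.46]
```

View pics/w1.png

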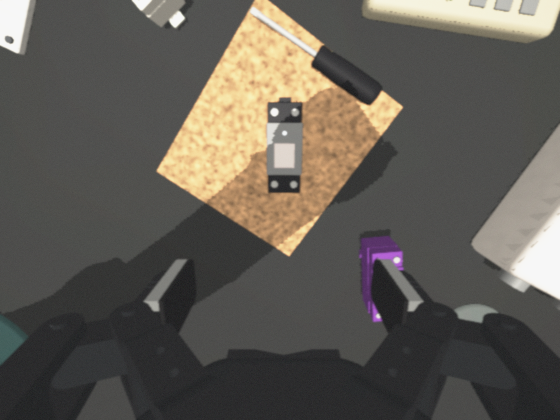

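The wrist view shows the module upright in the image: screws at (275,113), (295,113), (274,185) and (294,185), tab at the top (285,100). Yaw is already aligned. I'll refine the position from this view.

Run:
```python
from h import *
c=np.load("pics/w1.npy",allow_pickle=True).item()
P=np.array([onz(c,u,.067,c["pose"]) for u in [(275,113),(295,113),(274,185),(294,185)]]);print(P.mean(0))
d=P[0]+P[1]-P[2]-P[3];print(np.arctan2(d[1],d[0]),np.linalg.norm(d)/2)
i=cv2.resize(c["image"][85:205,245:325][:,:,::-1],(400,600),interpolation=cv2.INTER_CUBIC);cv2.imwrite("pics/w1c.png",i)
```

```text
[ 0.55610958 -0.2292546   0.067     ]
0.5660491006688873 0.07056078263980217
```

View pics/w1c.png

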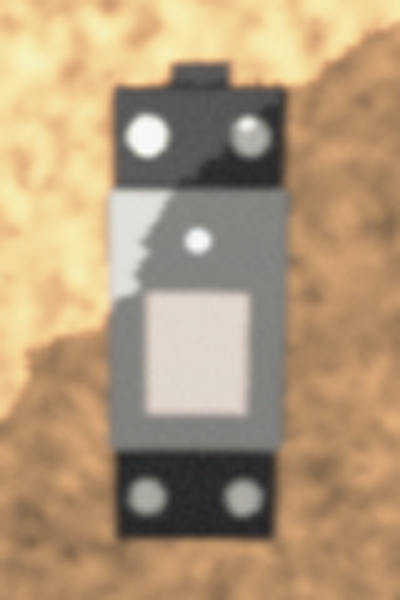

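Emit:
arm_command(
  rows=[
    [[0,-23,0,0,0.3,0.4,85],[0,-21,0,0,0,0,85],[0,0,40,0,0,0,85],[0,0,40,0,0,0,85]],
  ],
)

```text
t: 2.0
position: [0.5609, -0.2304, 0.1179]
tcp_rot: [[0.522, -0.853, 0.007], [-0.853, -0.522, -0.005], [0.008, -0.004, -1.0]]
ft_force: [0.6, -0.6, -0.6]
opening: 0.0847
```

```bash
python3 go.py 0.5575 -0.2285 0.022 0.569 0
```

```text
t 2.0 pos [ 0.5609 -0.2304  0.1179] op 0.0847 F [ 0.55 -0.61 -0.56]
q [ 0.56  0.48 -0.29  1.73  0.17  0.94 -0.82]
shift mm [-4.1  2.3 95.8] turn deg [-0.22 -0.46 -1.12]
```

Emit:
arm_command(
  rows=[
    [[-4,2,20,-0.2,-0.4,-1,85],[0,0,25,0,0,0,85],[0,0,20,0,0,0,85],[0,0,8,0,0,0,85],[0,0,0,0,0,0,85]],
  ],
)

```text
t: 2.5
position: [0.5537, -0.2279, 0.037]
tcp_rot: [[0.522, -0.853, -0.006], [-0.853, -0.522, 0.002], [-0.005, 0.005, -1.0]]
ft_force: [0.3, -1.3, 1.1]
opening: 0.0847
```

```bash
python3 go.py 0.5575 -0.2285 0.022 0.569 0
```

```text
t 2.5 pos [ 0.5537 -0.2279  0.037 ] op 0.0847 F [ 0.31 -1.28  1.11]
q [ 0.54  0.58 -0.26  1.79  0.2   0.8  -0.85]
shift mm [ 2.6 -3.  15. ] turn deg [ 0.27  0.27 -1.1 ]
```

Emit:
arm_command(
  rows=[
    [[2,-3,8,0.3,0.3,-1,85],[0,0,5,0,0,0,85],[0,0,0,0,0,0,85]],
  ],
)

```text
t: 2.8
position: [0.5587, -0.2288, 0.0252]
tcp_rot: [[0.536, -0.844, 0.004], [-0.844, -0.536, -0.002], [0.004, -0.002, -1.0]]
ft_force: [-0.5, 0.2, -0.9]
opening: 0.0848
```

```bash
python3 go.py 0.5575 -0.2285 0.022 0.569 0
python3 - <<'E'
from h import *
p=manip.observe(); c=vision.capture("wrist"); np.save("pics/w2.npy",{**c,"pose":p},allow_pickle=True)
cv2.imwrite("pics/w2.png",c["image"][:,:,::-1])
E
```

```text
t 2.8 pos [ 0.5587 -0.2288  0.0252] op 0.0848 F [-0.5   0.19 -0.87]
q [ 0.54  0.6  -0.26  1.79  0.21  0.77 -0.84]
shift mm [-0.9  0.9  3.2] turn deg [-0.14 -0.2  -0.17]
```

View pics/w2.png

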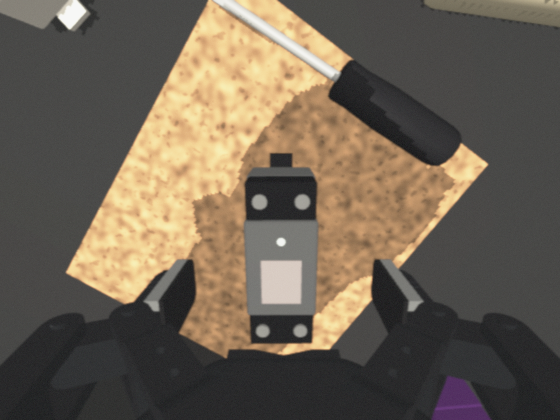

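The module sits centrally between the open fingers (screws at (259,202), (302,202), (262,331) and (300,331)). I'll drop 2 mm and close.

Emit:
arm_command(
  rows=[
    [[-1,1,3,0,0,0,85],[0,0,0,0,0,0,30],[0,0,0,0,0,0,20],[0,0,0,0,0,0,20],[0,0,0,0,0,0,20]],
  ],
  squeeze=40,
)

```text
t: 3.35
position: [0.5582, -0.2288, 0.0239]
tcp_rot: [[0.536, -0.844, 0.006], [-0.844, -0.536, -0.003], [0.006, -0.004, -1.0]]
ft_force: [-1.3, 0.3, 2.1]
opening: 0.0349
```

Emit:
arm_command(
  rows=[
    [[0,0,0,0,0,0,20],[0,0,0,0,0,0,20],[0,0,0,0,0,0,20]],
  ],
)

```text
t: 3.65
position: [0.5582, -0.2289, 0.0239]
tcp_rot: [[0.536, -0.844, 0.006], [-0.844, -0.536, -0.003], [0.006, -0.004, -1.0]]
ft_force: [-0.8, 0.3, 0.8]
opening: 0.0345
```

```bash
python3 go.py 0.5575 -0.2285 0.022 0.569 0
python3 - <<'E'
from h import *
p=manip.observe(); c=vision.capture("wrist"); np.save("pics/w3.npy",{**c,"pose":p},allow_pickle=True)
cv2.imwrite("pics/w3.png",c["image"][:,:,::-1])
E
```

```text
t 3.65 pos [ 0.5582 -0.2289  0.0239] op 0.0345 F [-0.79  0.28  0.83]
q [ 0.54  0.6  -0.26  1.79  0.21  0.77 -0.84]
shift mm [-0.7  0.4  1.9] turn deg [-0.22 -0.32 -0.2 ]
```

View pics/w3.png

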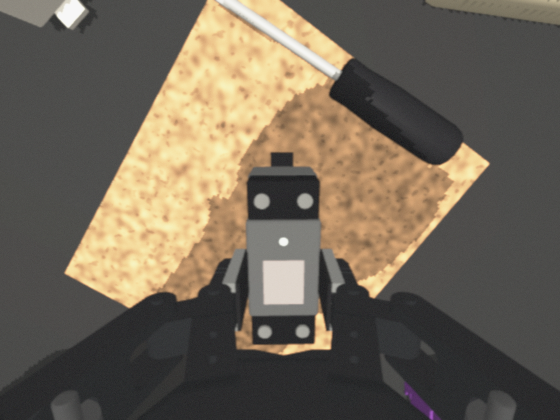

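Gripped at an opening of 34.5 mm. Next I work out where the casing sits in the tool frame and lift.

Emit:
arm_command(
  rows=[
    [[0,0,-30,0,0,0,20],[0,0,-40,0,0,0,20],[0,0,-40,0,0,0,20],[0,0,-40,0,0,0,20],[0,0,0,0,0,0,20]],
  ],
)

```text
t: 4.2
position: [0.5556, -0.2276, 0.177]
tcp_rot: [[0.536, -0.844, 0.001], [-0.844, -0.536, -0.0], [0.001, -0.001, -1.0]]
ft_force: [1.2, -0.1, -1.5]
opening: 0.0347
```

```bash
python3 go.py 0.5477 0.213 0.2 0.1347 0
python3 - <<'E'
from h import *
p=manip.observe(); c=vision.capture("wrist"); cv2.imwrite("pics/w4.png",c["image"][:,:,::-1])
np.save("pics/w4.npy",{**c,"pose":p},allow_pickle=True)
cv2.imwrite("pics/w4c.png",cv2.resize(c["image"][140:350,220:340][:,:,::-1],(342,599),interpolation=cv2.INTER_CUBIC))
d=np.load("pics/w3.npy",allow_pickle=True).item(); q=d["pose"]; R=np.array(q["tcp_rot"])
for z in (.065,.067,.069):
    P=np.array([R.T@(onz(d,u,z,q)-q["position"]) for u in [(262,202),(305,202),(264.5,332),(302.5,332)]])
    print(z,P.mean(0).round(4),"len",np.linalg.norm(P[0]+P[1]-P[2]-P[3])/2,"w",np.linalg.norm(P[0]-P[1]),np.linalg.norm(P[2]-P[3]))
E
```

```text
t 4.2 pos [ 0.5556 -0.2276  0.177 ] op 0.0347 F [ 1.24 -0.07 -1.53]
q [ 0.57  0.41 -0.31  1.69  0.14  1.06 -0.78]
shift mm [-376.1 -229.6  -23.1] turn deg [-0.07 -0.03 24.72]
0.065 [-0.      0.0013 -0.0411] len 0.07115527505319075 w 0.019930534282847846 0.020122883389292478
0.067 [-0.      0.0002 -0.0431] len 0.07009697171328862 w 0.01963410438384451 0.019823592652471817
0.069 [-0.     -0.0009 -0.0451] len 0.06903866837338644 w 0.01933767448484117 0.01952430191565103
```

View pics/w4c.png

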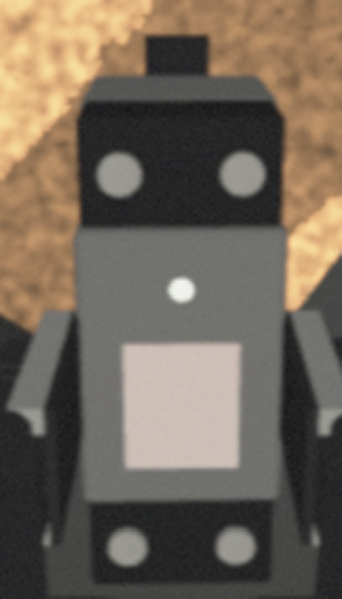

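View pics/w4.png

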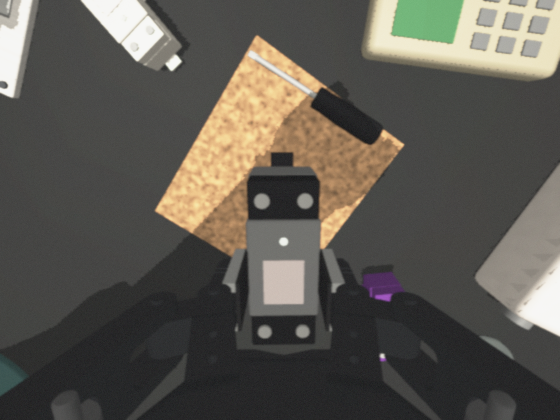

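The picture is unchanged after the lift, so the grip is firm. The module's axis lies on the tool axis, with its seat about 8.5 mm ahead of the TCP. Now I carry it to the rail.

Emit:
arm_command(
  rows=[
    [[-30,-18,-5,0,0,0,20],[-39,-24,-5,0,0,0,20],[-39,-24,-5,0,0,0,20],[-39,-24,-5,0,0,0,20],[-39,-24,0,0,0,0,20]],
  ],
)

```text
t: 4.75
position: [0.5473, -0.0097, 0.1871]
tcp_rot: [[0.526, -0.851, -0.012], [-0.851, -0.526, 0.001], [-0.007, 0.01, -1.0]]
ft_force: [0.9, 0.7, -2.8]
opening: 0.035
```

Emit:
arm_command(
  rows=[
    [[-39,-24,0,0,0,0,20],[-39,-24,0,0,0,0,20],[-39,-24,0,0,0,0,20],[-30,-20,0,0,0,0,20],[-15,-10,0,0,0,0,20]],
  ],
)

```text
t: 5.25
position: [0.5429, 0.1928, 0.1793]
tcp_rot: [[0.529, -0.848, -0.022], [-0.848, -0.53, 0.001], [-0.012, 0.018, -1.0]]
ft_force: [-0.3, -0.5, -2.9]
opening: 0.0346
```

Emit:
arm_command(
  rows=[
    [[0,0,0,0,0,6,20],[0,0,0,0,0,7,20],[0,0,0,0,0,7,20],[0,0,0,0,0,5,20],[0,0,0,0,0,0,20]],
  ],
)

```text
t: 5.75
position: [0.5378, 0.1965, 0.17]
tcp_rot: [[0.112, -0.993, -0.035], [-0.994, -0.112, -0.001], [-0.003, 0.035, -0.999]]
ft_force: [-0.1, -0.8, -3.9]
opening: 0.0346
```

```bash
python3 go.py 0.5477 0.213 0.2 0.1347 0
python3 - <<'E'
from h import *
p=manip.observe(); c=vision.capture("wrist"); np.save("pics/w5.npy",{**c,"pose":p},allow_pickle=True)
cv2.imwrite("pics/w5.png",c["image"][:,:,::-1])
E
```

```text
t 5.75 pos [0.5378 0.1965 0.17  ] op 0.0346 F [-0.07 -0.79 -3.93]
q [-0.09  0.4  -0.39  1.74  0.15  1.07 -1.99]
shift mm [-15.3 -10.6 -30.4] turn deg [ 1.98  0.17 -1.26]
```

View pics/w5.png

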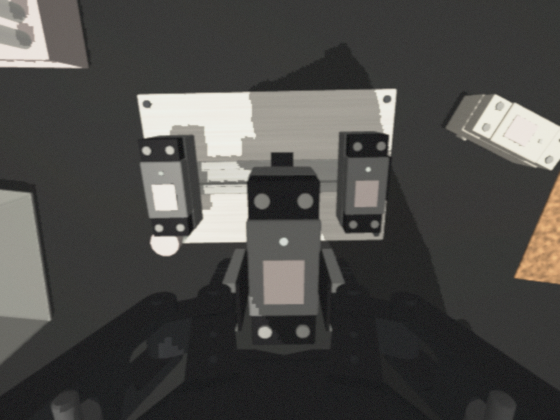

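The wrist view shows the carried module in front, the left fixed module's screws near (147..180, 150/228), the right's near (353..380, 145/224), and the jar at (164,243). I'll refine the rail pose from the screw heads.

```bash
python3 - <<'E'
from h import *
c=np.load("pics/w5.npy",allow_pickle=True).item(); im=c["image"]
for n,(x0,y0,x1,y1) in {"l":(130,125,210,260),"r":(330,120,400,245)}.items():
    cv2.imwrite(f"pics/w5{n}.png",cv2.resize(im[y0:y1,x0:x1][:,:,::-1],None,fx=4,fy=4,interpolation=cv2.INTER_CUBIC))
E
python3 - <<'E'
import cv2,numpy as np
a=cv2.imread("pics/w5l.png");b=cv2.imread("pics/w5r.png")
o=np.zeros((540,620,3),np.uint8);o[:540,:320]=a;o[:500,330:610]=b;cv2.imwrite("pics/w5lr.png",o)
E
```

```text
(no output)
```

View pics/w5lr.png

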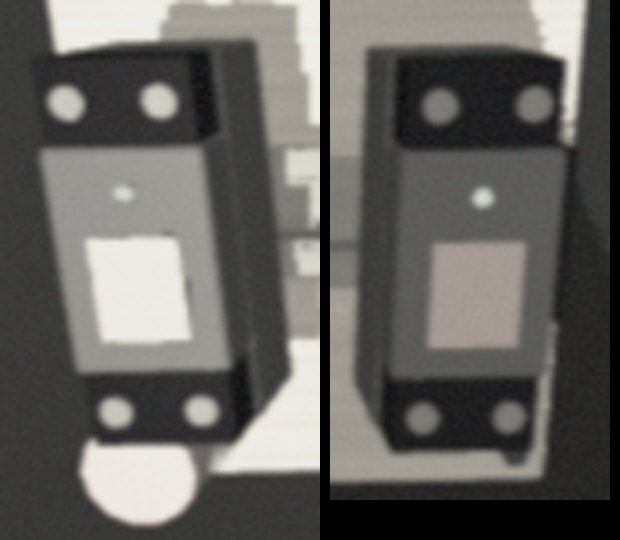

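Run:
```python
from h import *
c=np.load("pics/w5.npy",allow_pickle=True).item(); q=c["pose"]
f=lambda x,y,x0,y0:(x0+x/4-.375,y0+y/4-.375)
L=[f(x,y,130,125) for x,y in [(67,103),(159,101),(116,412),(201,410)]]
R=[f(x-330,y,330,120) for x,y in [(440,106),(535,105),(422,418),(508,418)]]
for z in (.083,.085,.087):
    l=np.array([onz(c,u,z,q) for u in L]);r=np.array([onz(c,u,z,q) for u in R]);d=l.mean(0)-r.mean(0)
    e=l[0]+l[1]-l[2]-l[3]+r[0]+r[1]-r[2]-r[3]
    print(z,((l+r)/2).mean(0).round(4),np.linalg.norm(d).round(4),np.arctan2(d[1],d[0])-np.pi/2,np.arctan2(e[1],e[0]),np.linalg.norm(e)/4)
```

```text
0.083 [0.5456 0.2138 0.083 ] 0.1806 0.13179113770857254 0.12978382869347999 0.07125127624522445
0.085 [0.5461 0.2137 0.085 ] 0.1792 0.13179113770857231 0.12978382869347985 0.07070268510645285
0.087 [0.5467 0.2136 0.087 ] 0.1778 0.13179113770857187 0.12978382869347976 0.07015409396768127
```

```bash
cat > pl.py <<'E'
# pl.py Cx Cz tilt [y] : rail-edge centre C (rail -16,-1.5) at (Cx,Cz) mm in the module frame
import sys
from h import *
from go import target
RM=np.array([.5464,.2135,.034]); YAW=.132; SEAT=np.array([0,.0003,.0085])
def tcp(Cx,Cz,tilt,y=0.,RM=RM):
    Z=cv2.Rodrigues(np.array([0,0,YAW]))[0]; Y=cv2.Rodrigues(np.array([0,-tilt,0.]))[0]
    S=np.array([-.016,y,-.0015])-Y@np.array([Cx,0,Cz])/1000
    T=target(YAW,tilt); return RM+Z@S-T@SEAT,T
def cur(s):
    Z=cv2.Rodrigues(np.array([0,0,YAW]))[0]; T=np.array(s["tcp_rot"])
    S=Z.T@(s["position"]+T@SEAT-RM); M=Z.T@T@np.array([[0,-1,0],[-1,0,0],[0,0,-1.]])
    tilt=np.arctan2(M[2,0],M[0,0]); c=M.T@(np.array([-.016,S[1],-.0015])-S)*1000
    return S,M,tilt,c
if __name__=="__main__":
    s=manip.observe(); Cx,Cz,tilt=map(float,sys.argv[1:4]); y=float(sys.argv[4]) if len(sys.argv)>4 else 0
    p,T=tcp(Cx,Cz,tilt,y); R=np.array(s["tcp_rot"])
    S,M,tl,c=cur(s)
    print("t",round(s["t"],2),"op",round(s["opening"]*1e3,1),"F",s["ft_force"].round(1),"M",s["torque"].round(2),"q",s["qpos"].round(2))
    print("now S mm",(S*1e3).round(1),"tilt",tl.round(3),"C in mod",c.round(1))
    print("shift mm",(R.T@(p-s["position"])*1000).round(1),"turn deg",np.degrees(rv(R.T@T)).round(2))
E
python3 pl.py -7 -55 0.48
```

```text
t 5.8 op 34.6 F [-1.4 -0.7 -2.9] M [0.01 0.01 0.  ] q [-0.09  0.4  -0.39  1.74  0.15  1.07 -1.99]
now S mm [-11.5 -15.7 127.4] tilt -0.035 C in mod [  -0.    -0.4 -129. ]
shift mm [-15.1  25.5  78.7] turn deg [29.5  -0.05 -0.95]
```

Emit:
arm_command(
  rows=[
    [[-7,0,0,7,0,-0.5,20],[-7,0,0,8,0,-0.5,20],[0,0,0,8,0,0,20],[0,0,0,6,0,0,20],[0,0,0,0,0,0,20]],
  ],
)

```text
t: 6.3
position: [0.5333, 0.2106, 0.1654]
tcp_rot: [[0.151, -0.876, 0.458], [-0.989, -0.133, 0.071], [-0.001, -0.463, -0.886]]
ft_force: [0.4, -0.2, -2.2]
opening: 0.0349
```

```bash
python3 pl.py -7 -50 0.48
```

```text
t 6.3 op 34.9 F [ 0.4 -0.2 -2.2] M [-0.17  0.86  0.05] q [-0.25  0.16 -0.31  2.16  0.55  0.44 -2.42]
now S mm [ -9.7  -1.  123.7] tilt 0.482 C in mod [ -63.6    0.  -108.1]
shift mm [-1.5 56.5 58.1] turn deg [-0.1   0.55  0.97]
```

Emit:
arm_command(
  rows=[
    [[-1.5,20,0,0,0.5,1,20],[0,20,10,0,0,0,20],[0,12,15,0,0,0,20],[0,0,20,0,0,0,20],[0,0,0,0,0,0,20]],
  ],
)

```text
t: 6.8
position: [0.5075, 0.2075, 0.0988]
tcp_rot: [[0.141, -0.879, 0.455], [-0.99, -0.129, 0.058], [0.008, -0.458, -0.889]]
ft_force: [-1.1, 0.2, -2.5]
opening: 0.0349
```

```bash
python3 pl.py -7 -30 0.48
```

```text
t 6.8 op 34.9 F [-1.1  0.2 -2.5] M [-0.03  0.8   0.07] q [-0.4   0.24 -0.18  2.26  0.87  0.32 -2.79]
now S mm [-35.7  -0.9  57.1] tilt 0.476 C in mod [ -9.3   0.3 -61.1]
shift mm [-1.   2.5 31.1] turn deg [ 0.21 -0.14  0.71]
```

Joint 7 is close to its limit (-2.79 of -2.82) with the tool this tilted. I'll back out, stand the module on the clear bench beside the plate, and re-grip it with the tool leaning the other way. Hooking then needs only a small tool tilt.

Emit:
arm_command(
  rows=[
    [[0,-10,-30,-4,0,0,20],[0,-5,-30,-7,0,0,20],[0,0,-20,-8,0,0,20],[0,0,-10,-8,0,0,20],[0,0,0,0,0,0,20]],
  ],
)

```text
t: 7.3
position: [0.4898, 0.2059, 0.1731]
tcp_rot: [[0.147, -0.988, 0.055], [-0.989, -0.148, -0.001], [0.009, -0.054, -0.999]]
ft_force: [0.4, -0.6, -3.5]
opening: 0.0346
```

```bash
python3 go.py 0.49 0.0 0.12 0.13 0
```

```text
t 7.3 pos [0.4898 0.2059 0.1731] op 0.0346 F [ 0.39 -0.56 -3.53]
q [-0.1   0.28 -0.44  1.9   0.18  0.95 -2.04]
shift mm [203.2  33.1  53.3] turn deg [-3.09 -0.5   1.04]
```

Emit:
arm_command(
  rows=[
    [[35,6,0,-2,0,0,20],[45,7,0,-1,0,1,20],[45,7,0,0,0,0,20],[45,7,0,0,0,0,20],[30,6,10,0,0,0,20]],
  ],
)

```text
t: 7.8
position: [0.4858, 0.0061, 0.1672]
tcp_rot: [[0.153, -0.988, 0.001], [-0.988, -0.153, 0.009], [-0.008, -0.003, -1.0]]
ft_force: [0.6, 0.8, -3.5]
opening: 0.0344
```

```bash
python3 go.py 0.49 0.0 0.035 0.13 0
```

```text
t 7.8 pos [0.4858 0.0061 0.1672] op 0.0344 F [ 0.58  0.83 -3.53]
q [ 0.23  0.22 -0.33  1.98  0.08  0.96 -1.56]
shift mm [  7.8  -2.9 132.1] turn deg [-0.14  0.48  1.34]
```

Emit:
arm_command(
  rows=[
    [[3,0,35,0,0.4,1.2,20],[0,0,40,0,0,0,20],[0,0,35,0,0,0,20],[0,0,12,0,0,0,20],[0,0,0,0,0,0,20]],
  ],
)

```text
t: 8.3
position: [0.4869, 0.001, 0.0447]
tcp_rot: [[0.134, -0.991, 0.006], [-0.991, -0.134, 0.011], [-0.01, -0.007, -1.0]]
ft_force: [-0.2, 0.0, -2.5]
opening: 0.0349
```

```bash
python3 go.py 0.49 0.0 0.021 0.13 0
```

```text
t 8.3 pos [0.4869 0.001  0.0447] op 0.0349 F [-0.22  0.05 -2.49]
q [ 0.19  0.41 -0.3   2.07  0.17  0.68 -1.65]
shift mm [ 1.7 -2.8 23.7] turn deg [-0.41  0.56  0.25]
```

Emit:
arm_command(
  rows=[
    [[0,0,9,-0.4,0.5,0,20],[0,0,8,0,0.2,0,20],[0,0,4,0,0,0,20],[0,0,2,0,0,0,20]],
  ],
)

```text
t: 8.7
position: [0.4898, 0.0021, 0.0243]
tcp_rot: [[0.136, -0.991, 0.006], [-0.991, -0.136, -0.002], [0.003, -0.005, -1.0]]
ft_force: [-0.2, -0.7, -3.1]
opening: 0.0348
```

```bash
python3 go.py 0.49 0.0 0.021 0.13 0
```

```text
t 8.7 pos [0.4898 0.0021 0.0243] op 0.0348 F [-0.21 -0.67 -3.14]
q [ 0.16  0.45 -0.28  2.07  0.2   0.64 -1.68]
shift mm [2.1 0.1 3.3] turn deg [-0.31 -0.17  0.38]
```

Emit:
arm_command(
  rows=[
    [[0,0,2.5,0,0,0,20],[0,0,1.5,0,0,0,20]],
  ],
)

```text
t: 8.9
position: [0.4904, 0.0023, 0.0206]
tcp_rot: [[0.137, -0.991, 0.007], [-0.991, -0.137, -0.002], [0.003, -0.007, -1.0]]
ft_force: [-1.8, 2.4, 14.1]
opening: 0.0344
```

Emit:
arm_command(
  rows=[
    [[0,0,2,0,0,0,20],[0,0,1,0,0,0,20]],
  ],
)

```text
t: 9.1
position: [0.4913, 0.0028, 0.0202]
tcp_rot: [[0.137, -0.991, 0.009], [-0.991, -0.137, -0.003], [0.004, -0.008, -1.0]]
ft_force: [-13.1, -0.2, 29.9]
opening: 0.035
```

Contact at TCP z of about 0.0205 confirms the lip bottoms are 21 mm ahead of the TCP. Release, then lean the tool back by about 0.33 rad.

Emit:
arm_command(
  rows=[
    [[0,0,-1,0,0,0,20],[0,0,0,0,0,0,45],[0,0,0,0,0,0,70],[0,0,0,0,0,0,70],[0,0,0,0,0,0,70]],
  ],
)

```text
t: 9.6
position: [0.4923, 0.0027, 0.0224]
tcp_rot: [[0.137, -0.991, 0.011], [-0.991, -0.137, -0.003], [0.004, -0.011, -1.0]]
ft_force: [-0.6, 0.2, -0.0]
opening: 0.0698
```

Run:
```python
from h import *
p=manip.observe(); print(p["t"],p["position"],p["ft_force"],p["opening"])
c=vision.capture("wrist"); np.save("pics/w6.npy",{**c,"pose":p},allow_pickle=True)
cv2.imwrite("pics/w6.png",c["image"][:,:,::-1])
```

```text
9.6 [0.49225946 0.00272138 0.02235839] [-0.633419    0.19705334 -0.03890314] 0.06975428511773983
```

View pics/w6.png

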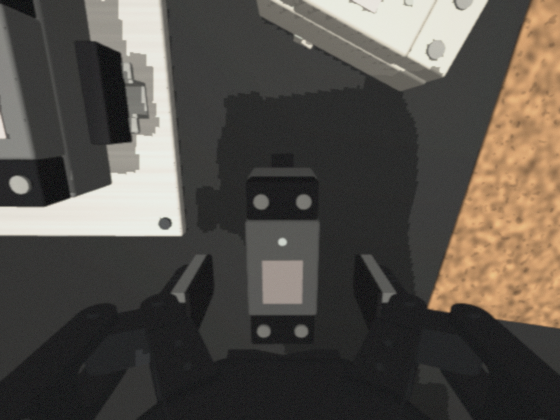

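```bash
cat > rg.py <<'E'
import sys
from h import *
from go import target
d=np.load("pics/w6.npy",allow_pickle=True).item(); q=d["pose"]
P=np.array([onz(d,u,.064,q) for u in [(261,202),(304,202),(263.5,331),(301,331)]])
e=P[0]+P[1]-P[2]-P[3]; yaw=np.arctan2(e[1],e[0]); S=P.mean(0); S[2]=.0125
phi=.33; Z=cv2.Rodrigues(np.array([0,0,yaw]))[0]
up=float(sys.argv[1])/1000
T=target(yaw,-phi); p=S+Z@np.array([-.0065,0,.0091]) + np.array([0,0,up])
s=manip.observe();R=np.array(s["tcp_rot"])
print("S",S.round(4),"yaw",yaw.round(4),"len",np.linalg.norm(e)/2)
print("t",round(s["t"],2),s["position"].round(4),"F",s["ft_force"].round(1),"q",s["qpos"].round(2),"op",s["opening"].round(4))
print("shift",(R.T@(p-s["position"])*1e3).round(1),"turn",np.degrees(rv(R.T@T)).round(2))
# module in tool frame now
M=Z; Mt=R.T@M; print("seat in tool",(R.T@(S-s["position"])*1e3).round(2),"mod tilt rel tool", np.arctan2(Mt[2,0],-Mt[1,0]).round(4))
E
python3 rg.py 40
```

```text
S [0.4912 0.0028 0.0125] yaw 0.1349 len 0.07002674011634114Traceback (most recent call last):
  File "rg.py", line 12, in <module>
    print("t",round(s["t"],2),s["position"].round(4),"F",s["ft_force"].round(1),"q",s["qpos"].round(2),"op",s["opening"].round(4))
                                                                                                            ^^^^^^^^^^^^^^^^^^
AttributeError: 'float' object has no attribute 'round'
```

```bash
sed -i 's/s\["opening"\].round(4)/round(s["opening"],4)/' rg.py; python3 rg.py 40
```

```text
S [0.4912 0.0028 0.0125] yaw 0.1349 len 0.07002674011634114
t 9.65 [0.4922 0.0028 0.0223] F [ 0.2  0.1 -0.2] q [ 0.16  0.45 -0.27  2.07  0.21  0.63 -1.69] op 0.07
shift [  0.    7.1 -39.3] turn [-19.51  -0.27   0.11]
seat in tool [-0.17  1.12  9.83] mod tilt rel tool 0.0105
```

Emit:
arm_command(
  rows=[
    [[0,0,-20,0,0,0,70],[0,0,-20,-5,0,0,70],[0,0,0,-8,0,0,70],[0,0,0,-6,0,0,70],[0,0,0,0,0,0,70]],
  ],
)

```text
t: 10.15
position: [0.4906, 0.0023, 0.0644]
tcp_rot: [[0.136, -0.936, -0.325], [-0.991, -0.127, -0.049], [0.004, 0.328, -0.945]]
ft_force: [-0.6, 0.3, -0.3]
opening: 0.0701
```

```bash
python3 rg.py 0
```

```text
S [0.4912 0.0028 0.0125] yaw 0.1349 len 0.07002674011634114
t 10.15 [0.4906 0.0023 0.0644] F [-0.6  0.3 -0.3] q [ 0.13  0.57 -0.28  1.78  0.17  1.15 -1.66] op 0.0701
shift [-0.5 -8.5 42.4] turn [ 0.25 -0.27  0.02]
seat in tool [ -0.56 -17.63  48.81] mod tilt rel tool -0.3344
```

Emit:
arm_command(
  rows=[
    [[-0.5,-4,18,0,-0.2,0,70],[0,-4,15,0,0,0,70],[0,0,7,0,0,0,70],[0,0,0,0,0,0,70]],
  ],
)

```text
t: 10.55
position: [0.4844, 0.0021, 0.0216]
tcp_rot: [[0.135, -0.937, -0.322], [-0.991, -0.128, -0.045], [0.001, 0.326, -0.946]]
ft_force: [0.6, -0.7, 1.8]
opening: 0.0699
```

```bash
python3 rg.py 0
```

```text
S [0.4912 0.0028 0.0125] yaw 0.1349 len 0.07002674011634114
t 10.55 [0.4844 0.0021 0.0216] F [ 0.6 -0.7  1.8] q [ 0.12  0.63 -0.27  1.81  0.18  1.06 -1.67] op 0.0699
shift [ 0.2 -0.3 -0.1] turn [ 0.09 -0.06  0.03]
seat in tool [ 0.23 -9.4   6.37] mod tilt rel tool -0.3316
```

Exactly on target. Closing.

Emit:
arm_command(
  rows=[
    [[0,0,0,0,0,0,40],[0,0,0,0,0,0,20],[0,0,0,0,0,0,20],[0,0,0,0,0,0,20],[0,0,0,0,0,0,20]],
  ],
  squeeze=50,
)

```text
t: 11.05
position: [0.4852, 0.0019, 0.0233]
tcp_rot: [[0.135, -0.938, -0.319], [-0.991, -0.128, -0.045], [0.001, 0.323, -0.947]]
ft_force: [0.8, 0.1, -2.5]
opening: 0.0343
```

```bash
python3 rg.py 0
python3 - <<'E'
from h import *
p=manip.observe(); 
c=vision.capture("wrist"); np.save("pics/w7.npy",{**c,"pose":p},allow_pickle=True)
cv2.imwrite("pics/w7.png",c["image"][:,:,::-1])
E
```

```text
S [0.4912 0.0028 0.0125] yaw 0.1349 len 0.07002674011634114
t 11.05 [0.4852 0.0019 0.0233] F [ 0.8  0.1 -2.5] q [ 0.12  0.62 -0.27  1.81  0.18  1.06 -1.67] op 0.0343
shift [ 0.  -0.1  1.8] turn [-0.09 -0.09  0.02]
seat in tool [ 0.   -9.24  8.31] mod tilt rel tool -0.3284
```

View pics/w7.png

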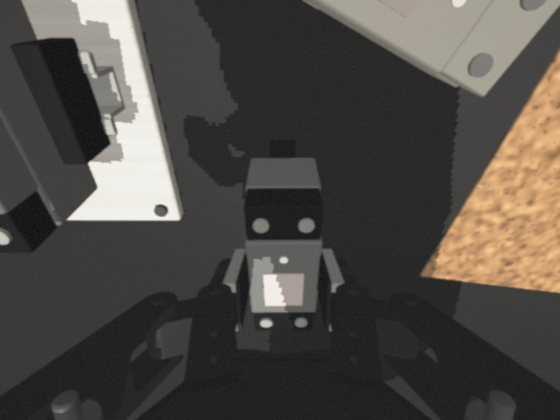

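```bash
cat > pnp.py <<'E'
from h import *
def pose(c,uv,X):
    K=np.array([[c["fx"],0,c["cx"]],[0,c["fy"],c["cy"]],[0,0,1.]])
    ok,r,t=cv2.solvePnP(X,np.array(uv,float),K,None,flags=cv2.SOLVEPNP_IPPE)
    T=np.eye(4);T[:3,:3]=cv2.Rodrigues(r)[0];T[:3,3]=t.ravel()
    return np.array(c["tool_from_camera"])@T
E
python3 - <<'E'
from pnp import *
def blobs(c,pts):
    g=cv2.cvtColor(c["image"],cv2.COLOR_RGB2GRAY).astype(float);o=[]
    for u,v in pts:
        w=g[v-7:v+8,u-7:u+8]; m=np.clip(w-(w.min()+.5*(w.max()-w.min())),0,None); m=(m>0)*1.
        yy,xx=np.mgrid[-7:8,-7:8]; o.append((u+(m*xx).sum()/m.sum(),v+(m*yy).sum()/m.sum()))
    return o
for n,pts in {"w6":[(261,202),(304,202),(263,331),(301,331)],"w7":[(261,226),(306,226),(266,323),(301,323)],"w3":[(262,202),(305,202),(264,332),(302,332)]}.items():
    c=np.load(f"pics/{n}.npy",allow_pickle=True).item(); b=blobs(c,pts); print(n,np.round(b,1).tolist())
    X=np.array([[.0352,.0099,.051],[.0352,-.0099,.051],[-.0352,.0099,.051],[-.0352,-.0099,.051]])
    T=pose(c,b,X); R=T[:3,:3]
    print(" seat in tool mm",(T[:3,3]*1e3).round(2)," tilt",np.arctan2(R[2,0],-R[1,0]).round(4)," yaw",np.arctan2(R[0,0],-R[1,0]).round(4))
E
```

```text
w6 [[260.7, 201.7], [303.5, 201.5], [263.3, 330.8], [300.9, 330.8]]
 seat in tool mm [  0.16   0.31 -92.45]  tilt -1.5365  yaw 1.5632
w7 [[260.7, 225.4], [306.0, 225.3], [265.9, 323.0], [300.5, 322.1]]
 seat in tool mm [  1.59  23.   -88.3 ]  tilt -1.836  yaw 1.7054
w3 [[261.6, 201.2], [304.7, 201.2], [264.3, 331.6], [302.2, 331.1]]
 seat in tool mm [ 5.900e-01 -5.000e-02 -9.357e+01]  tilt -1.5395  yaw 1.5641
```

```bash
cat >> pnp.py <<'E'
def blobs(c,pts):
    g=cv2.cvtColor(c["image"],cv2.COLOR_RGB2GRAY).astype(float);o=[]
    for u,v in pts:
        w=g[v-7:v+8,u-7:u+8]; m=(w>w.min()+.5*(w.max()-w.min()))*1.
        yy,xx=np.mgrid[-7:8,-7:8]; o.append((u+(m*xx).sum()/m.sum(),v+(m*yy).sum()/m.sum()))
    return o
X0=np.array([[.0352,.0099,0],[.0352,-.0099,0],[-.0352,.0099,0],[-.0352,-.0099,0]])
def mod(c,pts):
    T=pose(c,blobs(c,pts),X0); R=T[:3,:3]; s=T[:3,3]-R[:,2]*.051
    return s*1e3,np.arctan2(R[2,0],-R[1,0]),R
E
python3 - <<'E'
from pnp import *
for n,pts in {"w6":[(261,202),(304,202),(263,331),(301,331)],"w7":[(261,226),(306,226),(266,323),(301,323)],"w3":[(262,202),(305,202),(264,332),(302,332)],"w4":[(262,202),(305,202),(264,332),(302,332)]}.items():
    c=np.load(f"pics/{n}.npy",allow_pickle=True).item(); s,t,R=mod(c,pts); print(n,s.round(2),t.round(4))
E
```

```text
w6 [-0.41  0.87  9.54] 0.0055
w7 [-0.68 -9.51  8.35] -0.3244
w3 [-0.88  0.28  8.42] 0.0032
w4 [-1.05  0.35  8.59] 0.004
```

The screw-pose check reproduces the earlier grasp (8.4 mm). It gives the new grip as seat at (−0.3, −9.4, 8.3) mm in the tool, with the module leaning 0.326 rad to the tool. I update the planner, then lift and carry.

```bash
python3 - <<'E'
s=open("pl.py").read()
s=s.replace("SEAT=np.array([0,.0003,.0085])","SEAT=np.array([-.0003,-.0094,.0083]); REL=.326")
s=s.replace("T=target(YAW,tilt); return","T=target(YAW,tilt-REL); return")
s=s.replace("tilt=np.arctan2(M[2,0],M[0,0]);","M=M@cv2.Rodrigues(np.array([0,-REL,0.]))[0]; tilt=np.arctan2(M[2,0],M[0,0]);")
open("pl.py","w").write(s)
E
python3 pl.py -7 -60 0.48
```

```text
t 11.1 op 34.5 F [-0.2  0.7 -2.7] M [ 0.04 -0.55  0.02] q [ 0.12  0.62 -0.27  1.81  0.18  1.06 -1.67]
now S mm [ -82.3 -201.3  -21.6] tilt -0.003 C in mod [66.3 -0.3 20.2]
shift mm [-201.1  -15.6  -82.1] turn deg [27.65 -0.09  0.21]
```

Emit:
arm_command(
  rows=[
    [[0,-6,-20,0,0,0,20],[0,-12,-38,0,0,0,20],[0,-12,-38,0,0,0,20],[0,-10,-30,0,0,0,20],[0,0,0,0,0,0,20]],
  ],
)

```text
t: 11.6
position: [0.5641, 0.0129, 0.1327]
tcp_rot: [[0.135, -0.937, -0.323], [-0.991, -0.128, -0.045], [0.001, 0.326, -0.945]]
ft_force: [-1.1, -0.5, -3.2]
opening: 0.0348
```

```bash
python3 pl.py -7 -60 0.48
```

```text
t 11.6 op 34.8 F [-1.1 -0.5 -3.2] M [ 0.05 -0.59 -0.  ] q [ 0.1   0.6  -0.28  1.54  0.15  1.35 -1.65]
now S mm [  -2.7 -200.9   87.8] tilt -0.006 C in mod [-12.8   0.1 -89.4]
shift mm [-201.    24.3   47.4] turn deg [27.84 -0.06  0.21]
```

Emit:
arm_command(
  rows=[
    [[-35,0,-5,0,0,0,20],[-45,5,0,0,0,0,20],[-45,5,0,0,0,0,20],[-45,5,0,0,0,0,20],[-25,3,0,0,0,0,20]],
  ],
)

```text
t: 12.1
position: [0.5198, 0.2043, 0.1392]
tcp_rot: [[0.126, -0.937, -0.327], [-0.992, -0.118, -0.046], [0.005, 0.33, -0.944]]
ft_force: [-0.5, -0.5, -4.1]
opening: 0.0343
```

Emit:
arm_command(
  rows=[
    [[0,0,0,7,0,0,20],[0,0,0,8,0,0,20],[0,0,0,8,0,0,20],[0,0,0,5,0,0,20],[0,0,0,0,0,0,20]],
  ],
)

```text
t: 12.6
position: [0.5124, 0.2082, 0.133]
tcp_rot: [[0.136, -0.978, 0.159], [-0.991, -0.134, 0.02], [0.002, -0.16, -0.987]]
ft_force: [-0.4, -0.3, -2.2]
opening: 0.0345
```

```bash
python3 pl.py -7 -40 0.48
```

```text
t 12.6 op 34.5 F [-0.4 -0.3 -2.2] M [-0.07  0.31  0.04] q [-0.18  0.3  -0.34  1.98  0.24  0.74 -2.1 ]
now S mm [-23.8  -0.4  92.3] tilt 0.487 C in mod [-37.    0.2 -86.6]
shift mm [-0.6 13.2 53.6] turn deg [-0.39 -0.08  0.24]
```

Emit:
arm_command(
  rows=[
    [[-0.5,6,15,0,0,0,20],[0,6,20,0,0,0,20],[0,0,15,0,0,0,20],[0,0,0,0,0,0,20]],
  ],
)

```text
t: 13.0
position: [0.5071, 0.2065, 0.0787]
tcp_rot: [[0.135, -0.979, 0.153], [-0.991, -0.134, 0.017], [0.004, -0.154, -0.988]]
ft_force: [-0.1, -0.5, -2.5]
opening: 0.0342
```

```bash
python3 pl.py -7 -20 0.48;  python3 - <<'E'
from h import *
for n in ("scene","wrist"):
    p=manip.observe(); c=vision.capture(n); np.save(f"pics/{n}8.npy",{**c,"pose":p},allow_pickle=True)
    cv2.imwrite(f"pics/{n}8.png",c["image"][:,:,::-1])
c=np.load("pics/scene8.npy",allow_pickle=True).item()
cv2.imwrite("pics/scene8c.png",cv2.resize(c["image"][100:210,260:400][:,:,::-1],(760,597),interpolation=cv2.INTER_CUBIC))
E
```

```text
t 13.0 op 34.2 F [-0.1 -0.5 -2.5] M [ 0.01  0.25 -0.  ] q [-0.21  0.38 -0.31  2.02  0.29  0.63 -2.16]
now S mm [-29.3  -1.5  38. ] tilt 0.481 C in mod [ -6.5   0.1 -41.2]
shift mm [-1.5 -7.3 19.9] turn deg [-0.05 -0.18  0.21]
```

View pics/scene8c.png

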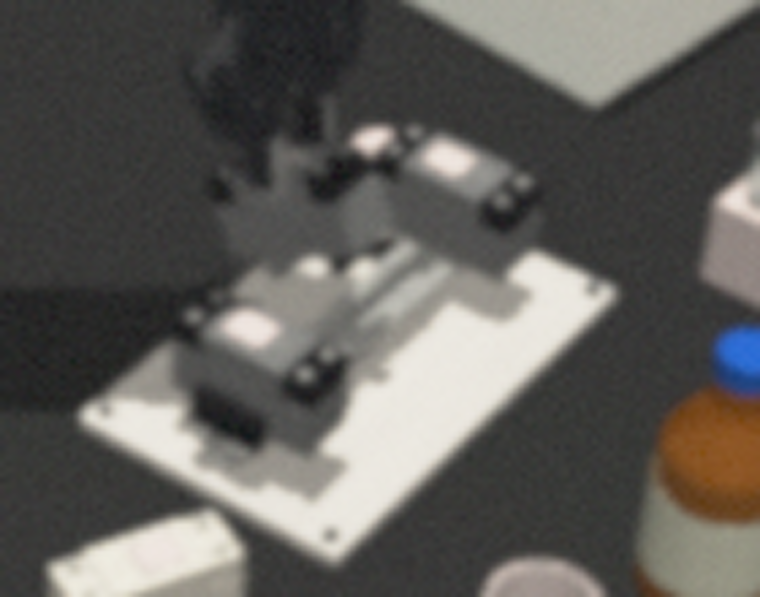

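View pics/wrist8.png

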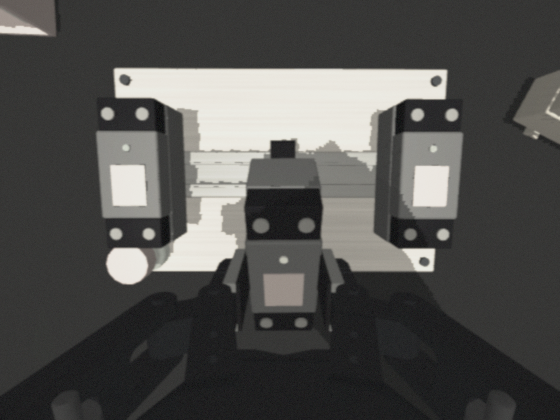

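The view is clear: the module is centred between the neighbours, and the rail edges are visible at rows of about 151 and 197. I'll refine the rail from screw blobs and edges.

Run:
```python
from pnp import *
from pl import YAW,RM
c=np.load("pics/wrist8.npy",allow_pickle=True).item();q=c["pose"]
L=blobs(c,[(107,114),(141,114),(116,234),(148,234)]);R=blobs(c,[(417,115),(452,115),(410,234),(442,234)])
for z in (.084,.085,.086):
    l=np.array([onz(c,u,z,q) for u in L]);r=np.array([onz(c,u,z,q) for u in R]);d=l.mean(0)-r.mean(0)
    print(z,((l+r)/2).mean(0).round(4),np.linalg.norm(d).round(4),(np.arctan2(d[1],d[0])-np.pi/2).round(4))
# rail pose by 8-pt PnP
X=[]
for y in (.09,-.09):
    X+= [[.0352,y+.0099,0],[.0352,y-.0099,0],[-.0352,y+.0099,0],[-.0352,y-.0099,0]]
T=pose(c,L+R,np.array(X)); W=np.eye(4);W[:3,:3]=q["tcp_rot"];W[:3,3]=q["position"]
T=W@T; print("PnP",T[:3,3].round(4),"yaw",np.arctan2(T[1,0],T[0,0]).round(4),"zaxis",T[:3,2].round(3))
g=cv2.cvtColor(c["image"],cv2.COLOR_RGB2GRAY).astype(float)
col=g[140:215,340:370].mean(1); print(col.round().astype(int).tolist())
col=g[140:215,200:235].mean(1); print(col.round().astype(int).tolist())
print(proj(c,RM+np.array([0,0,0]),q))
for v in (151,152,196,197,198): 
    P=onz(c,(284,v),.034,q)-RM; Z=cv2.Rodrigues(np.array([0,0,YAW]))[0]; print(v,(Z.T@P*1e3).round(1))
s,t,_=mod(c,[(261,226),(306,226),(266,323),(301,323)]); print("mod",s,t)
cv2.imwrite("pics/w8c.png",cv2.resize(c["image"][130:215,170:400][:,:,::-1],None,fx=3.4,fy=6,interpolation=cv2.INTER_CUBIC))
```

```text
0.084 [0.5459 0.2137 0.084 ] 0.18 0.1323
0.085 [0.546  0.2137 0.085 ] 0.179 0.1323
0.086 [0.546  0.2137 0.086 ] 0.178 0.1323
PnP [0.5454 0.2192 0.0855] yaw 0.132 zaxis [0.003 0.122 0.993]
[233, 233, 232, 231, 230, 230, 231, 231, 230, 224, 197, 164, 162, 177, 183, 184, 177, 166, 161, 160, 155, 148, 144, 139, 133, 124, 130, 132, 129, 128, 128, 127, 127, 128, 128, 128, 128, 128, 128, 129, 128, 128, 127, 122, 113, 122, 127, 127, 126, 126, 126, 126, 127, 127, 126, 125, 121, 126, 148, 156, 156, 156, 154, 153, 154, 155, 155, 156, 159, 161, 161, 157, 156, 157, 156]
[232, 232, 233, 233, 234, 233, 233, 232, 229, 218, 189, 162, 181, 208, 212, 212, 212, 213, 214, 216, 217, 212, 203, 204, 197, 210, 216, 215, 215, 216, 216, 214, 214, 215, 216, 217, 219, 218, 214, 210, 205, 188, 157, 135, 161, 201, 204, 201, 211, 214, 215, 216, 217, 219, 219, 213, 190, 192, 221, 227, 228, 228, 227, 221, 211, 202, 200, 201, 202, 201, 198, 198, 201, 201, 197]
[280.41781367 173.70493028]
151 [17.  -2.7  0. ]
152 [16.3 -2.7  0. ]
196 [-17.   -2.8   0. ]
197 [-17.8  -2.8   0. ]
198 [-18.6  -2.8   0. ]
mod [ 0.17711422 -9.53075636  7.87235339] -0.3246283644620444
```

View pics/w8c.png

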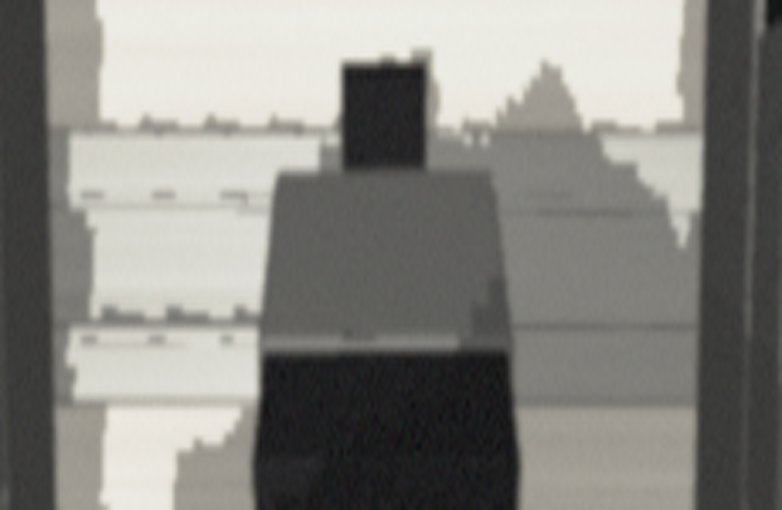

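The edges at ±17.5 mm fit the rail pose within half a millimetre. Descending behind the edge.

Emit:
arm_command(
  rows=[
    [[0,-3,10,0,0,0,20],[0,-4,8,0,0,0,20],[0,0,4,0,0,0,20],[0,0,0,0,0,0,20]],
  ],
)

```text
t: 13.5
position: [0.5207, 0.2088, 0.0596]
tcp_rot: [[0.134, -0.978, 0.157], [-0.991, -0.133, 0.019], [0.002, -0.159, -0.987]]
ft_force: [0.1, -0.0, -3.0]
opening: 0.0343
```

```bash
python3 pl.py -6.5 -3.4 0.48
```

```text
t 13.5 op 34.3 F [ 0.1 -0.  -3. ] M [ 0.    0.26 -0.04] q [-0.22  0.42 -0.3   2.01  0.32  0.6  -2.17]
now S mm [-15.5  -1.   18.9] tilt 0.485 C in mod [-10.    0.1 -17.8]
shift mm [-1.  -1.4 14.8] turn deg [-0.3  -0.12  0.16]
```

Emit:
arm_command(
  rows=[
    [[-1,4,0,-0.3,0,0,20],[0,0,2,0,0,0,20]],
  ],
)

```text
t: 13.7
position: [0.5167, 0.2094, 0.0571]
tcp_rot: [[0.134, -0.979, 0.152], [-0.991, -0.133, 0.018], [0.002, -0.153, -0.988]]
ft_force: [-1.0, -0.5, -3.1]
opening: 0.0347
```

```bash
python3 pl.py -6.5 -3.4 0.48
```

```text
t 13.7 op 34.7 F [-1.  -0.5 -3.1] M [-0.02  0.28  0.03] q [-0.22  0.43 -0.3   2.01  0.32  0.6  -2.18]
now S mm [-19.4   0.2  16.4] tilt 0.48 C in mod [ -5.2   0.  -17.4]
shift mm [ 0.2 -5.7 12.9] turn deg [ 0.02 -0.11  0.16]
```

Emit:
arm_command(
  rows=[
    [[0,-1.5,5,0,0,0,20],[0,-1.5,4.5,0,0,0,20],[0,0,0,0,0,0,20]],
  ],
)

```text
t: 14.0
position: [0.5214, 0.2101, 0.0476]
tcp_rot: [[0.134, -0.979, 0.152], [-0.991, -0.133, 0.018], [0.002, -0.154, -0.988]]
ft_force: [0.1, 1.0, -2.1]
opening: 0.0343
```

```bash
python3 pl.py -6.5 -3.4 0.48
```

```text
t 14.0 op 34.3 F [ 0.1  1.  -2.1] M [-0.04  0.27 -0.  ] q [-0.23  0.45 -0.29  2.01  0.33  0.58 -2.18]
now S mm [-14.6   0.2   6.9] tilt 0.48 C in mod [-5.1  0.  -6.8]
shift mm [ 0.2 -2.4  2.8] turn deg [-0.01 -0.11  0.16]
```

Emit:
arm_command(
  rows=[
    [[0,-1,3.2,0,0,0,20],[0,0,0,0,0,0,20]],
  ],
)

```text
t: 14.2
position: [0.5231, 0.2103, 0.0443]
tcp_rot: [[0.134, -0.979, 0.152], [-0.991, -0.133, 0.018], [0.002, -0.153, -0.988]]
ft_force: [-0.0, 0.5, -3.2]
opening: 0.0339
```

```bash
python3 pl.py -16 -3.4 0.48
```

```text
t 14.2 op 33.9 F [-0.   0.5 -3.2] M [-0.02  0.24  0.01] q [-0.23  0.46 -0.29  2.    0.33  0.58 -2.19]
now S mm [-13.    0.2   3.5] tilt 0.48 C in mod [-5.  0. -3.]
shift mm [  0.2 -10.3  -3.9] turn deg [ 0.   -0.11  0.17]
```

No contact yet. Now I slide in along the module's own +x.

Emit:
arm_command(
  rows=[
    [[0,-3.8,-1.3,0,0,0,20],[0,-2.5,-1,0,0,0,20]],
  ],
)

```text
t: 14.4
position: [0.529, 0.2112, 0.0476]
tcp_rot: [[0.134, -0.979, 0.152], [-0.991, -0.133, 0.018], [0.002, -0.153, -0.988]]
ft_force: [-0.3, -0.1, -3.5]
opening: 0.0344
```

```bash
python3 pl.py -16 -3.4 0.48
```

```text
t 14.4 op 34.4 F [-0.3 -0.1 -3.5] M [-0.03  0.31  0.03] q [-0.23  0.46 -0.29  1.99  0.33  0.59 -2.18]
now S mm [-7.   0.3  6.9] tilt 0.48 C in mod [-11.9   0.   -3.2]
shift mm [ 0.3 -3.8 -1.5] turn deg [ 0.02 -0.11  0.18]
```

Emit:
arm_command(
  rows=[
    [[0,-2,-0.7,0,0,0,20],[0,-1.5,-0.4,0,0,0,20]],
  ],
)

```text
t: 14.6
position: [0.5331, 0.2117, 0.0498]
tcp_rot: [[0.134, -0.979, 0.153], [-0.991, -0.133, 0.018], [0.002, -0.154, -0.988]]
ft_force: [-0.5, 0.1, -3.8]
opening: 0.0342
```

```bash
python3 pl.py -16.5 -3.4 0.48
```

```text
t 14.6 op 34.2 F [-0.5  0.1 -3.8] M [-0.04  0.26  0.01] q [-0.22  0.46 -0.29  1.98  0.33  0.6  -2.17]
now S mm [-2.9  0.3  9.1] tilt 0.48 C in mod [-16.5   0.1  -3.3]
shift mm [ 0.3  0.  -0.1] turn deg [-0.02 -0.11  0.17]
```

Emit:
arm_command(
  rows=[
    [[0,-1,-0.3,0,0,0,20],[0,-0.5,0,0,0,0,20]],
  ],
)

```text
t: 14.8
position: [0.5342, 0.2118, 0.0503]
tcp_rot: [[0.134, -0.979, 0.152], [-0.991, -0.133, 0.018], [0.003, -0.153, -0.988]]
ft_force: [-3.0, 0.0, -0.9]
opening: 0.0344
```

```bash
python3 pl.py -16.5 -3.4 0.48
```

```text
t 14.8 op 34.4 F [-3.   0.  -0.9] M [-0.06  1.09 -0.02] q [-0.22  0.46 -0.29  1.97  0.32  0.6  -2.17]
now S mm [-1.8  0.2  9.5] tilt 0.479 C in mod [-17.7   0.1  -3.2]
shift mm [0.2 1.2 0.2] turn deg [ 0.04 -0.12  0.16]
```

The post touches the edge (−3 N at Cx = −17.7, so only about 0.7 mm of bias). The lip is in under the edge. Next I lower the foot end, pivoting on the edge.

```bash
python3 pl.py -17 -2.6 0.40;python3 pl.py -17 -2.3 0.34
```

```text
t 14.8 op 34.4 F [-3.   0.  -0.9] M [-0.06  1.09 -0.02] q [-0.22  0.46 -0.29  1.97  0.32  0.6  -2.17]
now S mm [-1.8  0.2  9.5] tilt 0.479 C in mod [-17.7   0.1  -3.2]
shift mm [ 0.2 -0.8  1.3] turn deg [-4.55 -0.13  0.16]
t 14.8 op 34.4 F [-3.   0.  -0.9] M [-0.06  1.09 -0.02] q [-0.22  0.46 -0.29  1.97  0.32  0.6  -2.17]
now S mm [-1.8  0.2  9.5] tilt 0.479 C in mod [-17.7   0.1  -3.2]
shift mm [ 0.2 -1.8  2.1] turn deg [-7.98 -0.13  0.15]
```

Emit:
arm_command(
  rows=[
    [[0,-0.3,0.7,-2.3,0,0,20],[0,-0.3,0.7,-2.3,0,0,20],[0,0,0,0,0,0,20]],
  ],
)

```text
t: 15.1
position: [0.5349, 0.2121, 0.0491]
tcp_rot: [[0.135, -0.988, 0.071], [-0.991, -0.135, 0.007], [0.002, -0.071, -0.997]]
ft_force: [0.1, -1.2, -3.1]
opening: 0.0344
```

```bash
python3 pl.py -17 -2.3 0.34
```

```text
t 15.1 op 34.4 F [ 0.1 -1.2 -3.1] M [ 0.04  0.11 -0.05] q [-0.19  0.5  -0.32  1.91  0.27  0.71 -2.11]
now S mm [-1.7  0.4  7.5] tilt 0.397 C in mod [-16.7   0.1  -2.8]
shift mm [ 0.4 -1.3  0.7] turn deg [-3.27 -0.13  0.18]
```

Emit:
arm_command(
  rows=[
    [[0,-0.6,0.4,-1.7,0,0,20],[0,-0.4,0.4,-1.7,0,0,20],[0,0,0,0,0,0,20]],
  ],
)

```text
t: 15.4
position: [0.5358, 0.2122, 0.0482]
tcp_rot: [[0.135, -0.991, 0.014], [-0.991, -0.135, -0.001], [0.003, -0.013, -1.0]]
ft_force: [0.2, 1.0, -3.7]
opening: 0.0344
```

```bash
python3 pl.py -17 -2.0 0.3
```

```text
t 15.4 op 34.4 F [ 0.2  1.  -3.7] M [ 0.02  0.1  -0.03] q [-0.17  0.53 -0.33  1.85  0.25  0.78 -2.07]
now S mm [-1.1  0.4  6. ] tilt 0.339 C in mod [-16.5   0.1  -2.1]
shift mm [ 0.4 -1.1  0.2] turn deg [-2.25 -0.15  0.17]
```

Emit:
arm_command(
  rows=[
    [[0,-0.6,0.3,-2,0,0,20],[0,-0.6,0.3,-1.8,0,0,20],[0,0,0,0,0,0,20]],
  ],
)

```text
t: 15.7
position: [0.5365, 0.2123, 0.0473]
tcp_rot: [[0.135, -0.99, -0.049], [-0.991, -0.135, -0.01], [0.003, 0.05, -0.999]]
ft_force: [-0.9, 0.2, -2.4]
opening: 0.0347
```

```bash
python3 pl.py -17 -1.9 0.25
```

```text
t 15.7 op 34.7 F [-0.9  0.2 -2.4] M [ 0.05 -0.06 -0.01] q [-0.16  0.57 -0.34  1.8   0.22  0.86 -2.04]
now S mm [-1.   0.4  4.6] tilt 0.276 C in mod [-16.1   0.1  -1.8]
shift mm [ 0.4 -1.2 -0.2] turn deg [-1.48 -0.21  0.18]
```

Emit:
arm_command(
  rows=[
    [[0,-0.8,0,-1,0,0,20],[0,0,0,-0.3,0,0,20]],
  ],
)

```text
t: 15.9
position: [0.5368, 0.2123, 0.0473]
tcp_rot: [[0.135, -0.988, -0.07], [-0.991, -0.135, -0.014], [0.004, 0.072, -0.997]]
ft_force: [0.3, -0.5, -2.7]
opening: 0.0345
```

```bash
python3 pl.py -17 -1.9 0.25
```

```text
t 15.9 op 34.5 F [ 0.3 -0.5 -2.7] M [ 0.   -0.08  0.01] q [-0.16  0.58 -0.34  1.78  0.22  0.89 -2.03]
now S mm [-0.9  0.4  4.3] tilt 0.254 C in mod [-16.1   0.1  -1.8]
shift mm [ 0.4 -0.9 -0.3] turn deg [-0.25 -0.24  0.2 ]
```

Emit:
arm_command(
  rows=[
    [[0,0,0,0,0,0,36],[0,0,0,0,0,0,40],[0,0,0,0,0,0,46],[0,0,0,0,0,0,52],[0,0,0,0,0,0,56]],
  ],
)

```text
t: 16.4
position: [0.537, 0.2127, 0.0479]
tcp_rot: [[0.136, -0.988, -0.068], [-0.991, -0.135, -0.013], [0.004, 0.069, -0.998]]
ft_force: [-0.0, 0.7, 0.0]
opening: 0.0562
```

Run:
```python
from h import *
p=manip.observe(); print(p["t"],p["position"],p["ft_force"],p["opening"])
for n in ("wrist","scene"):
    c=vision.capture(n); np.save(f"pics/{n}9.npy",{**c,"pose":p},allow_pickle=True)
    cv2.imwrite(f"pics/{n}9.png",c["image"][:,:,::-1])
```

```text
16.4 [0.53701543 0.21271349 0.04792523] [-0.01430515  0.65231963  0.04375848] 0.05619042635816501
```

View pics/wrist9.png

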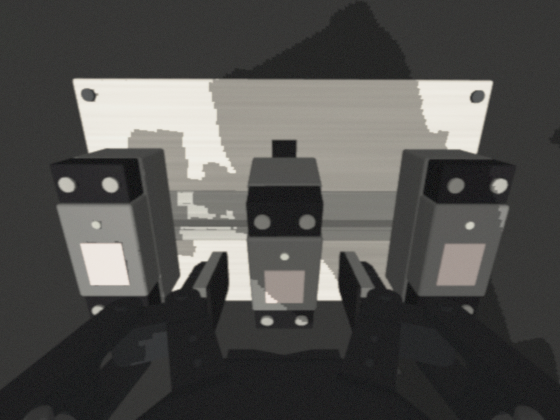

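Released: the module still leans (screws at (262,222), (307,222), (267,321), (301,321)), hooked and centred. I'll measure its pose.

```bash
cat > chk.py <<'E'
from pnp import *
from pl import RM,YAW
def chk(c,pts):
    q=c["pose"]; s,t,R=mod(c,pts); W=np.array(q["tcp_rot"]); Z=cv2.Rodrigues(np.array([0,0,YAW]))[0]
    S=Z.T@(W@(s/1e3)+q["position"]-RM); M=Z.T@W@R
    print("S",(S*1e3).round(1),"lip",((S+M@np.array([-.013,0,-.0105]))*1e3).round(1),"tilt",np.arctan2(M[2,0],M[0,0]).round(3),"roll",M[2,1].round(3),"yaw",np.arctan2(M[1,0],M[0,0]).round(3))
E
python3 - <<'E'
from chk import *
c=np.load("pics/wrist9.npy",allow_pickle=True).item(); chk(c,[(262,222),(307,222),(267,321),(301,321)])
E
```

```text
S [-1.2 -0.6  3.1] lip [-11.5  -0.8 -10.1] tilt 0.231 roll -0.008 yaw 0.002
```

The measurement meets the leaning condition: lip at x = −11.5 and z = −10.1, tilt 0.23. I back the open fingers straight out.

Emit:
arm_command(
  rows=[
    [[0,0,0,0,0,0,56],[0,0,0,0,0,0,56],[0,0,-10,0,0,0,56],[0,0,-25,0,0,0,56],[0,0,-35,0,0,0,56]],
  ],
)

```text
t: 17.0
position: [0.5395, 0.2127, 0.1169]
tcp_rot: [[0.136, -0.988, -0.075], [-0.991, -0.135, -0.015], [0.005, 0.076, -0.997]]
ft_force: [1.1, -0.7, 0.4]
opening: 0.056
```

Emit:
arm_command(
  rows=[
    [[0,0,-25,2,0,0,40],[0,0,0,2,0,0,0],[0,0,0,0,0,0,0],[0,0,0,0,0,0,0],[0,0,0,0,0,0,0]],
  ],
)

```text
t: 17.5
position: [0.5441, 0.2142, 0.1502]
tcp_rot: [[0.136, -0.991, 0.003], [-0.991, -0.136, -0.003], [0.003, -0.002, -1.0]]
ft_force: [-0.3, -0.3, -0.6]
opening: -0.0004
```

```bash
cat > pr.py <<'E'
import sys
from h import *
from go import target
from pl import RM,YAW
x,y,z=[float(a)/1e3 for a in sys.argv[1:4]]
Z=cv2.Rodrigues(np.array([0,0,YAW]))[0]; p=RM+Z@np.array([x,y,z]); s=manip.observe(); R=np.array(s["tcp_rot"])
print("t",round(s["t"],2),"rail-frame TCP mm",(Z.T@(s["position"]-RM)*1e3).round(1),"op",round(s["opening"],4),"F rail",(Z.T@s["ft_force"]).round(1),"q",s["qpos"].round(2))
print("shift",(R.T@(p-s["position"])*1e3).round(1),"turn",np.degrees(rv(R.T@target(YAW,0))).round(2))
E
python3 pr.py 10 0 70
python3 - <<'E'
from h import *
p=manip.observe()
c=vision.capture("wrist"); np.save(f"pics/w10.npy",{**c,"pose":p},allow_pickle=True)
cv2.imwrite(f"pics/w10.png",c["image"][:,:,::-1])
E
```

```text
t 17.5 rail-frame TCP mm [ -2.2   1.  116.2] op -0.0004 F rail [-0.4 -0.3 -0.6] q [-0.14  0.42 -0.37  1.76  0.18  1.   -2.01]
shift [  0.9 -12.1  46.2] turn [-0.13 -0.2   0.25]
```

View pics/w10.png

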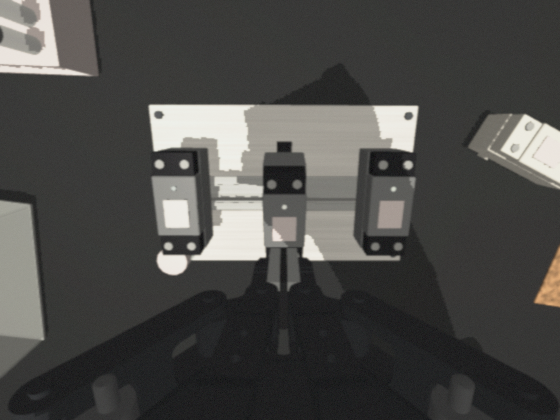

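The module still leans with its foot end raised; the jar is upright at (172,262) and the fingers are shut. Moving above the press point.

Emit:
arm_command(
  rows=[
    [[1,-6,10,0,0,0,0],[0,-6,15,0,0,0,0],[0,0,15,0,0,0,0],[0,0,0,0,0,0,0]],
  ],
)

```text
t: 17.95
position: [0.5567, 0.2142, 0.1042]
tcp_rot: [[0.135, -0.991, -0.001], [-0.991, -0.135, -0.004], [0.004, 0.002, -1.0]]
ft_force: [-0.9, 0.3, -0.2]
opening: 0.0001
```

```bash
python3 pr.py 11 0 60
```

```text
t 17.95 rail-frame TCP mm [10.3 -0.7 70.2] op 0.0001 F rail [-0.9  0.5 -0.2] q [-0.15  0.5  -0.35  1.76  0.21  0.93 -2.03]
shift [-0.8 -0.7 10.2] turn [ 0.11 -0.23  0.21]
```

Emit:
arm_command(
  rows=[
    [[0,0,4,0,0,0,0],[0,-0.5,3,0,0,0,0],[0,-0.5,2,0,0,0,0]],
  ],
)

```text
t: 18.25
position: [0.5573, 0.2143, 0.0938]
tcp_rot: [[0.136, -0.991, -0.003], [-0.991, -0.136, -0.004], [0.004, 0.003, -1.0]]
ft_force: [0.3, 0.6, -0.6]
opening: -0.0001
```

```bash
python3 pr.py 14 0 55
```

```text
t 18.25 rail-frame TCP mm [11.  -0.6 59.8] op -0.0001 F rail [ 0.3  0.5 -0.6] q [-0.15  0.51 -0.35  1.76  0.22  0.91 -2.03]
shift [-0.6 -3.1  4.8] turn [ 0.2  -0.23  0.23]
```

Pressing now, following the arc towards +x.

Emit:
arm_command(
  rows=[
    [[0,-1.3,1.5,0,0,0,0],[0,-1.3,1.5,0,0,0,0]],
  ],
)

```text
t: 18.45
position: [0.5602, 0.2148, 0.091]
tcp_rot: [[0.136, -0.991, -0.002], [-0.991, -0.136, -0.004], [0.004, 0.003, -1.0]]
ft_force: [-0.3, 0.1, 0.5]
opening: -0.0001
```

Emit:
arm_command(
  rows=[
    [[0,-1.5,1.5,0,0,0,0],[0,-1.5,1.5,0,0,0,0]],
  ],
)

```text
t: 18.65
position: [0.5637, 0.2154, 0.0882]
tcp_rot: [[0.136, -0.991, -0.001], [-0.991, -0.136, -0.004], [0.004, 0.002, -1.0]]
ft_force: [0.5, 0.4, 0.3]
opening: 0.0001
```

```bash
python3 pr.py 19 0 50
```

```text
t 18.65 rail-frame TCP mm [17.4 -0.4 54.2] op 0.0001 F rail [0.5 0.4 0.3] q [-0.15  0.53 -0.35  1.75  0.22  0.91 -2.03]
shift [-0.4 -1.6  4.2] turn [ 0.1  -0.21  0.24]
```

Run:
```python
from h import *
p=manip.observe()
c=vision.capture("wrist"); np.save(f"pics/w11.npy",{**c,"pose":p},allow_pickle=True)
cv2.imwrite(f"pics/w11.png",c["image"][:,:,::-1])
c=vision.capture("scene");cv2.imwrite("pics/s11c.png",cv2.resize(c["image"][100:210,260:400][:,:,::-1],(760,597),interpolation=cv2.INTER_CUBIC))
```

```text
(no output)
```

View pics/w11.png

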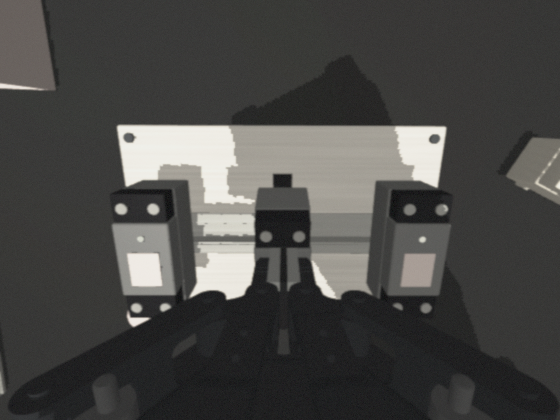

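View pics/s11c.png

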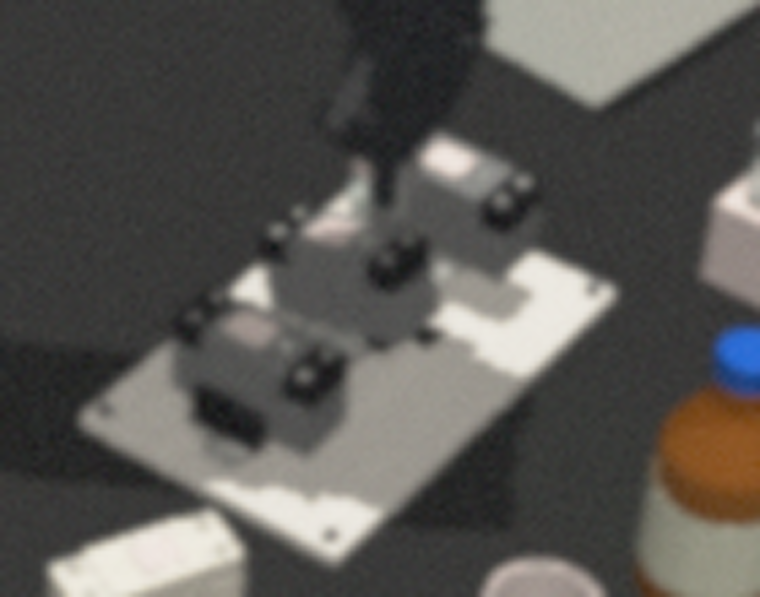

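The module still leans, with the fingertips just over its top beyond the label. Contact hasn't begun, so I continue.

Emit:
arm_command(
  rows=[
    [[0,-0.7,1.5,0,0,0,0],[0,-0.7,1.5,0,0,0,0]],
  ],
)

```text
t: 18.95
position: [0.5652, 0.2155, 0.0851]
tcp_rot: [[0.136, -0.991, -0.001], [-0.991, -0.136, -0.004], [0.004, 0.002, -1.0]]
ft_force: [0.6, 0.4, 0.3]
opening: -0.0001
```

```bash
python3 pr.py 19 0 50
```

```text
t 18.95 rail-frame TCP mm [18.9 -0.4 51.1] op -0.0001 F rail [0.6 0.4 0.3] q [-0.16  0.53 -0.35  1.75  0.23  0.9  -2.03]
shift [-0.4 -0.1  1.1] turn [ 0.1  -0.21  0.23]
```

Run:
```python
from chk import *
p=manip.observe(); print(p["ft_force"],p["torque"])
c=vision.capture("wrist"); np.save(f"pics/w12.npy",{**c,"pose":p},allow_pickle=True)
cv2.imwrite(f"pics/w12.png",cv2.resize(c["image"][160:310,220:350][:,:,::-1],(520,600),interpolation=cv2.INTER_CUBIC))
c=np.load("pics/w10.npy",allow_pickle=True).item()
cv2.imwrite(f"pics/w10c.png",cv2.resize(c["image"][130:280,220:350][:,:,::-1],(520,600),interpolation=cv2.INTER_CUBIC))
```

```text
[0.59709944 0.43244675 0.32096644] [ 0.01145462 -0.0124869  -0.00189857]
```

View pics/w12.png

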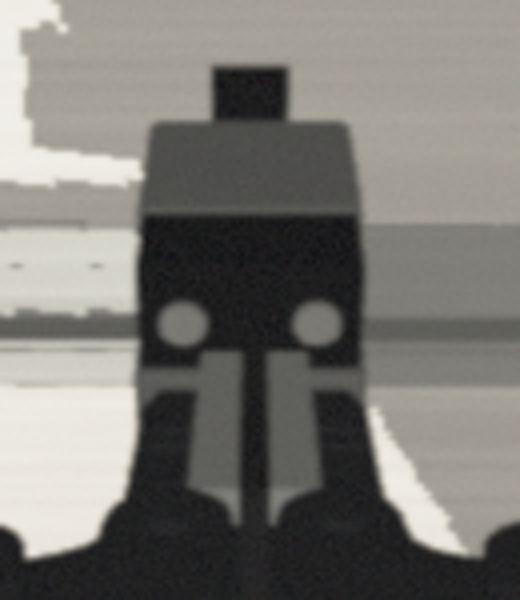

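View pics/w10c.png

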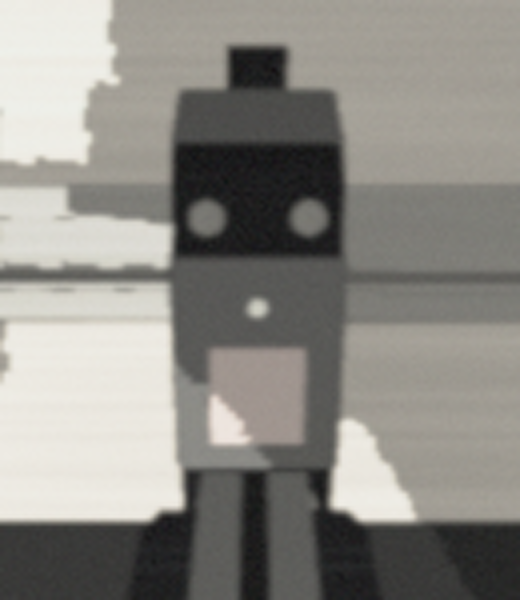

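Run:
```python
from chk import *
Z=cv2.Rodrigues(np.array([0,0,YAW]))[0]
for n in ("w10","w11","w12"):
    c=np.load(f"pics/{n}.npy",allow_pickle=True).item(); q=c["pose"]; print(n, (Z.T@(q["position"]-RM)*1e3).round(1))
    for S,t in (((-1.2,-.6,3.1),.231),((-1,-.6,1.6),.12),((0,-.6,0),0)):
        M=cv2.Rodrigues(np.array([0,-t,0.]))[0]
        f=lambda x,y,z:proj(c,RM+Z@((np.array(S)+M@np.array([x,y,z]))/1e3),q).round(1).tolist()
        print(t,"foot screws",f(35.2,9.9,51),f(35.2,-9.9,51),"led?",f(15,0,50),"far top edge",f(45,0,50), "TCP", proj(c,q["position"],q).round(1))
```

```text
w10 [ -2.2   1.  116.2]
0.231 foot screws [271.9, 183.6] [297.2, 183.7] led? [284.4, 205.6] far top edge [284.6, 171.4] TCP [282.5 238.1]
0.12 foot screws [272.0, 174.4] [297.1, 174.5] led? [284.4, 197.9] far top edge [284.6, 162.0] TCP [282.5 238.1]
0 foot screws [272.2, 164.2] [296.9, 164.3] led? [284.4, 188.7] far top edge [284.6, 151.7] TCP [282.5 238.1]
w11 [17.4 -0.4 54.2]
0.231 foot screws [266.4, 235.9] [299.3, 236.0] led? [282.7, 261.2] far top edge [282.9, 221.3] TCP [282.5 238.1]
0.12 foot screws [266.6, 223.4] [299.1, 223.5] led? [282.7, 251.2] far top edge [282.9, 208.1] TCP [282.5 238.1]
0 foot screws [266.9, 209.3] [298.8, 209.4] led? [282.8, 239.1] far top edge [282.9, 193.6] TCP [282.5 238.1]
w12 [18.9 -0.4 51.1]
0.231 foot screws [266.1, 240.2] [299.5, 240.3] led? [282.7, 265.6] far top edge [282.9, 225.4] TCP [282.5 238.1]
0.12 foot screws [266.4, 227.5] [299.3, 227.6] led? [282.7, 255.4] far top edge [282.9, 211.9] TCP [282.5 238.1]
0 foot screws [266.7, 213.1] [299.0, 213.2] led? [282.7, 243.1] far top edge [282.9, 197.2] TCP [282.5 238.1]
```

The module hasn't moved (screws fit tilt 0.231), so the closed fingertips evidently end behind the nominal TCP. I go back to x≈12 and feel downward in small steps.

Emit:
arm_command(
  rows=[
    [[0,6,0,0,0,0,0],[0,0,2,0,0,0,0],[0,0,2,0,0,0,0]],
  ],
)

```text
t: 19.3
position: [0.5586, 0.2146, 0.0807]
tcp_rot: [[0.136, -0.991, -0.001], [-0.991, -0.136, -0.004], [0.004, 0.002, -1.0]]
ft_force: [0.3, 0.1, -0.5]
opening: 0.0
```

Emit:
arm_command(
  rows=[
    [[0,0,2,0,0,0,0],[0,0,2,0,0,0,0]],
  ],
)

```text
t: 19.5
position: [0.5585, 0.2146, 0.0764]
tcp_rot: [[0.136, -0.991, -0.001], [-0.991, -0.136, -0.004], [0.004, 0.002, -1.0]]
ft_force: [-0.5, 0.2, -0.0]
opening: -0.0
```

```bash
python3 pr.py 14 0 40
```

```text
t 19.5 rail-frame TCP mm [12.2 -0.5 42.4] op -0.0 F rail [-0.4  0.3 -0. ] q [-0.16  0.54 -0.34  1.77  0.23  0.88 -2.04]
shift [-0.5 -1.8  2.4] turn [ 0.11 -0.22  0.24]
```

Emit:
arm_command(
  rows=[
    [[0,0,2,0,0,0,0],[0,0,2,0,0,0,0]],
  ],
)

```text
t: 19.7
position: [0.5585, 0.2146, 0.0719]
tcp_rot: [[0.136, -0.991, -0.001], [-0.991, -0.136, -0.004], [0.004, 0.002, -1.0]]
ft_force: [-0.5, 0.5, 1.2]
opening: 0.0001
```

```bash
python3 pr.py 14 0 40
python3 - <<'E'
from chk import *
p=manip.observe()
c=vision.capture("scene");cv2.imwrite("pics/s13c.png",cv2.resize(c["image"][110:190,280:380][:,:,::-1],(750,600),interpolation=cv2.INTER_CUBIC))
c=vision.capture("wrist"); np.save(f"pics/w13.npy",{**c,"pose":p},allow_pickle=True)
cv2.imwrite(f"pics/w13.png",cv2.resize(c["image"][160:310,220:350][:,:,::-1],(520,600),interpolation=cv2.INTER_CUBIC))
E
```

```text
t 19.7 rail-frame TCP mm [12.2 -0.5 37.9] op 0.0001 F rail [-0.5  0.5  1.2] q [-0.16  0.54 -0.34  1.77  0.23  0.87 -2.04]
shift [-0.5 -1.8 -2.1] turn [ 0.11 -0.22  0.24]
```

View pics/s13c.png

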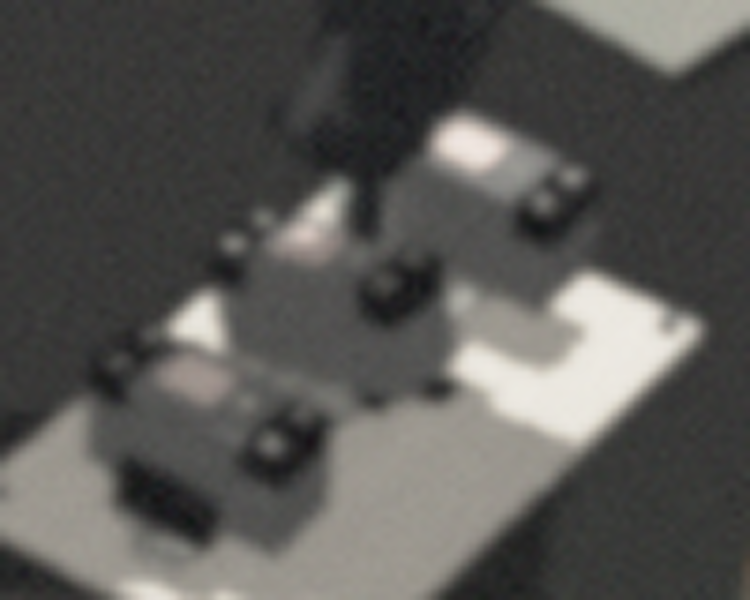

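View pics/w13.png

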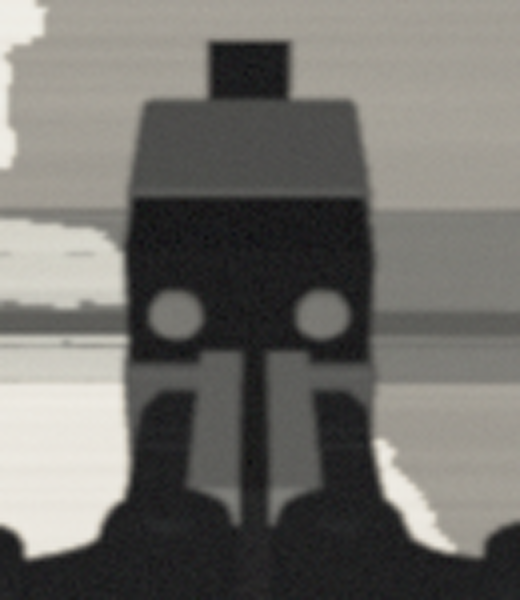

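The scene crop shows the slim fingertips just above the casing top, between the label and the foot-end screws. Continuing.

Emit:
arm_command(
  rows=[
    [[0,0,2,0,0,0,0],[0,0,2,0,0,0,0]],
  ],
)

```text
t: 20.0
position: [0.5586, 0.2146, 0.0678]
tcp_rot: [[0.136, -0.991, -0.001], [-0.991, -0.136, -0.004], [0.004, 0.002, -1.0]]
ft_force: [0.9, -1.1, -0.6]
opening: 0.0001
```

Emit:
arm_command(
  rows=[
    [[0,0,2,0,0,0,0],[0,0,2,0,0,0,0]],
  ],
)

```text
t: 20.2
position: [0.5586, 0.2146, 0.0635]
tcp_rot: [[0.136, -0.991, -0.001], [-0.991, -0.136, -0.004], [0.004, 0.002, -1.0]]
ft_force: [0.3, -0.1, 0.7]
opening: 0.0002
```

Emit:
arm_command(
  rows=[
    [[0,0,1.5,0,0,0,0],[0,0,1.5,0,0,0,0]],
  ],
)

```text
t: 20.4
position: [0.5594, 0.2148, 0.0607]
tcp_rot: [[0.136, -0.991, 0.0], [-0.991, -0.136, -0.003], [0.003, 0.0, -1.0]]
ft_force: [2.3, -0.2, 8.9]
opening: -0.0004
```

Emit:
arm_command(
  rows=[
    [[0,0,1.5,0,0,0,0],[0,0,1.5,0,0,0,0]],
  ],
)

```text
t: 20.6
position: [0.5618, 0.2154, 0.0593]
tcp_rot: [[0.135, -0.991, 0.005], [-0.991, -0.135, -0.002], [0.002, -0.005, -1.0]]
ft_force: [1.7, -0.1, 8.0]
opening: -0.0
```

Contact: 8–9 N upward on the tool, and the module is starting to go down.

Emit:
arm_command(
  rows=[
    [[0,-0.7,1.5,0,0,0,0],[0,-0.7,1.5,0,0,0,0]],
  ],
)

```text
t: 20.8
position: [0.5649, 0.2159, 0.0574]
tcp_rot: [[0.135, -0.991, 0.009], [-0.991, -0.135, -0.001], [0.002, -0.008, -1.0]]
ft_force: [1.2, -1.0, 4.8]
opening: 0.0
```

Emit:
arm_command(
  rows=[
    [[0,-0.7,1.5,0,0,0,0],[0,-0.7,1.5,0,0,0,0]],
  ],
)

```text
t: 21.0
position: [0.5664, 0.2161, 0.0542]
tcp_rot: [[0.135, -0.991, 0.009], [-0.991, -0.135, -0.001], [0.002, -0.008, -1.0]]
ft_force: [-1.2, 0.4, 0.1]
opening: 0.0001
```

```bash
python3 pr.py 18 0 22
python3 - <<'E'
from chk import *
p=manip.observe()
c=vision.capture("wrist"); np.save(f"pics/w14.npy",{**c,"pose":p},allow_pickle=True)
cv2.imwrite(f"pics/w14.png",cv2.resize(c["image"][130:310,190:380][:,:,::-1],(633,600),interpolation=cv2.INTER_CUBIC))
E
```

```text
t 21.0 rail-frame TCP mm [20.2 -0.  20.2] op 0.0001 F rail [-1.2  0.6  0.1] q [-0.17  0.57 -0.33  1.77  0.25  0.83 -2.05]
shift [-0.   2.1 -1.8] turn [-0.48 -0.11  0.19]
```

View pics/w14.png

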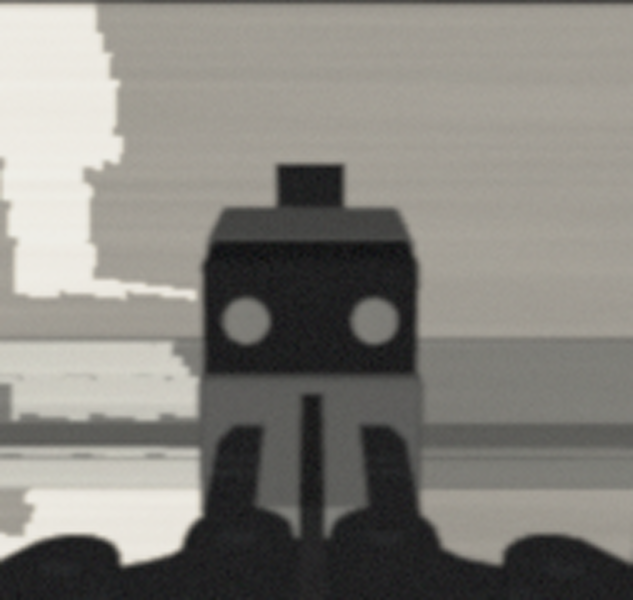

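The force rose and then dropped away, as after a click, and the foot end is visibly lower. I press once more to make sure it is home.

Emit:
arm_command(
  rows=[
    [[0,1,1,0,0,0,0],[0,0,1,0,0,0,0]],
  ],
)

```text
t: 21.25
position: [0.5649, 0.2159, 0.0514]
tcp_rot: [[0.135, -0.991, 0.007], [-0.991, -0.135, -0.001], [0.002, -0.007, -1.0]]
ft_force: [-0.6, 0.3, 16.4]
opening: 0.0001
```

Emit:
arm_command(
  rows=[
    [[0,0,1.2,0,0,0,0],[0,0,1.2,0,0,0,0]],
  ],
)

```text
t: 21.45
position: [0.567, 0.2164, 0.0514]
tcp_rot: [[0.135, -0.991, 0.012], [-0.991, -0.135, -0.0], [0.002, -0.012, -1.0]]
ft_force: [-1.0, -2.1, 18.8]
opening: -0.0002
```

Emit:
arm_command(
  rows=[
    [[0,0,2,0,0,0,0],[0,0,2,0,0,0,0]],
  ],
)

```text
t: 21.65
position: [0.5705, 0.217, 0.0513]
tcp_rot: [[0.134, -0.991, 0.019], [-0.991, -0.134, 0.001], [0.001, -0.019, -1.0]]
ft_force: [-0.4, -2.5, 25.5]
opening: -0.0001
```

Emit:
arm_command(
  rows=[
    [[0,0,-10,0,0,0,0],[0,4,-25,0,0,0,0],[0,6,-30,0,0,0,0],[0,10,-30,0,0,0,0],[0,5,0,0,0,0,40]],
  ],
)

```text
t: 22.15
position: [0.5429, 0.2136, 0.1495]
tcp_rot: [[0.134, -0.991, 0.018], [-0.991, -0.134, 0.001], [0.001, -0.018, -1.0]]
ft_force: [0.9, 0.0, -0.3]
opening: 0.0132
```

Run:
```python
from chk import *
p=manip.observe();print(p["t"],p["position"],p["ft_force"])
c=vision.capture("wrist"); np.save(f"pics/w15.npy",{**c,"pose":p},allow_pickle=True)
cv2.imwrite(f"pics/w15.png",c["image"][:,:,::-1])
```

```text
22.15 [0.5428845  0.21355492 0.14948108] [ 0.90388066  0.03706983 -0.32084648]
```

View pics/w15.png

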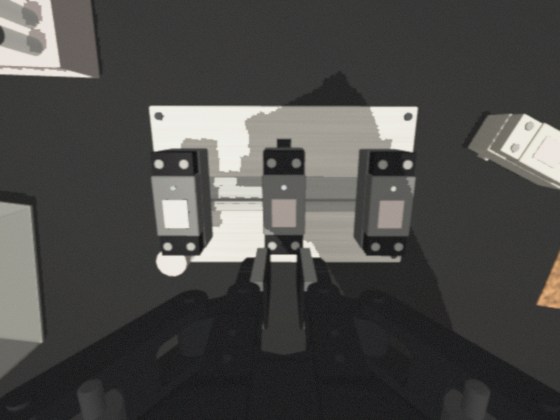

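The module's screws (rows of about 163 and 245) now line up with both neighbours'. I'll measure against them and check that the beaker and jar are standing.

Run:
```python
from chk import *
import chk as k, pnp
def bl(c,pts,r=5):
    g=cv2.cvtColor(c["image"],cv2.COLOR_RGB2GRAY).astype(float);o=[]
    for u,v in pts:
        w=g[v-r:v+r+1,u-r:u+r+1]; m=(w>w.min()+.55*(w.max()-w.min()))*1.
        yy,xx=np.mgrid[-r:r+1,-r:r+1]; o.append((u+(m*xx).sum()/m.sum(),v+(m*yy).sum()/m.sum()))
    return o
c=np.load("pics/w15.npy",allow_pickle=True).item(); q=c["pose"]; Z=cv2.Rodrigues(np.array([0,0,YAW]))[0]
for n,pts in {"L":[(159,164),(182,164),(167,246),(190,246)],"mod":[(272,163),(297,163),(273,245),(296,245)],"R":[(383,164),(407,164),(375,247),(398,247)]}.items():
    b=bl(c,pts,4 if n=="mod" else 5); P=np.array([Z.T@(onz(c,u,.085,q)-RM) for u in b])*1e3; e=P[0]+P[1]-P[2]-P[3]
    print(n,np.round(b,1).tolist(),"centre",P.mean(0).round(1),"len",(np.linalg.norm(e)/2).round(1),"foot y-gap",np.linalg.norm(P[0]-P[1]).round(1),"lip",np.linalg.norm(P[2]-P[3]).round(1),"yaw",np.arctan2(e[1],e[0]).round(3))
for n,(a,b_,d,e) in {"scene":(100,210,260,400)}.items():
    c=vision.capture(n); cv2.imwrite("pics/s16.png",c["image"][:,:,::-1]); cv2.imwrite("pics/s16c.png",cv2.resize(c["image"][110:190,280:380][:,:,::-1],(750,600),interpolation=cv2.INTER_CUBIC))
```

```text
L [[158.3, 163.8], [183.2, 163.9], [167.3, 246.2], [190.4, 246.2]] centre [-0.2 89.9 51. ] len 70.6 foot y-gap 19.9 lip 19.9 yaw 0.002
mod [[271.3, 162.9], [296.2, 163.0], [271.9, 245.4], [295.0, 245.2]] centre [ 0.8 -0.3 51. ] len 70.6 foot y-gap 19.9 lip 19.9 yaw -0.001
R [[382.4, 164.2], [407.3, 164.3], [375.0, 246.5], [398.1, 246.5]] centre [ -0.1 -89.3  51. ] len 70.7 foot y-gap 20.0 lip 20.0 yaw 0.001
```

View pics/s16.png

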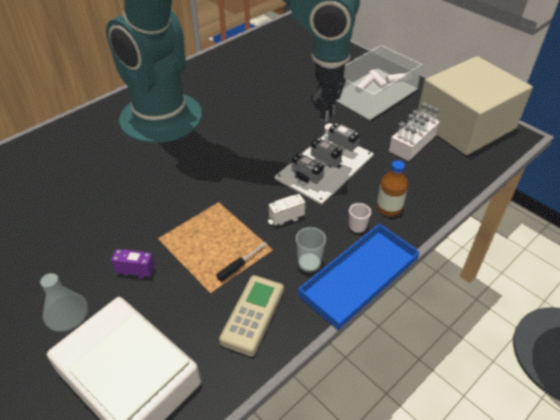

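View pics/s16c.png

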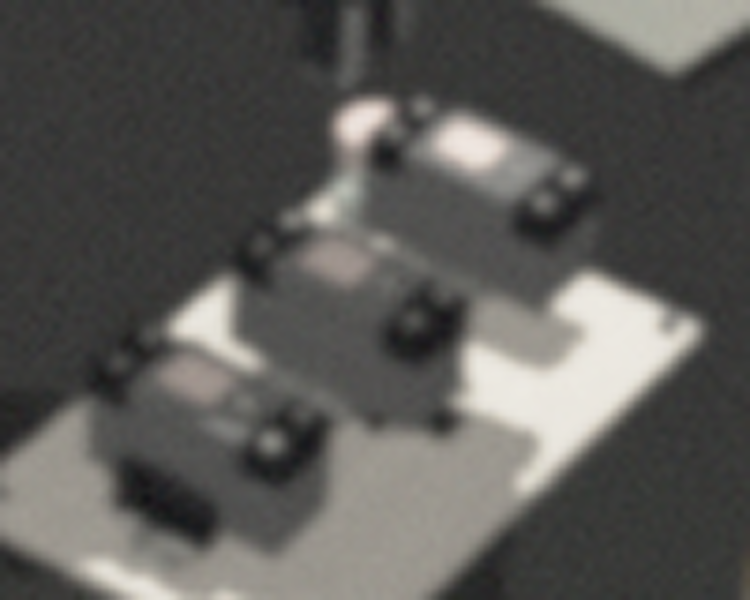

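The module sits level with its neighbours: +0.9 mm across, yaw under 0.005 rad, same height and scale. The beaker and jar are standing and the gripper is clear. Handing in.

```bash
python3 -c "
from workcell import order; print(order.sign_off())"
```

```text
the job is handed in; nothing more can be done
None
```

The relay module is on the rail between the two fixed modules, pressed home, and the job was handed in at about 22 s of the 51 s allowed. No verdict is reported.

**How it went**
- The first grip would have put joint 7 near its limit at the hooking tilt. I stood the module on the bench beside the plate and re-gripped it with the tool leaning the other way.
- I hooked the lip under the near edge at about 0.48 rad, lowered the foot end and let go.
- I then shut the fingers and pressed the foot end down. The force rose to about 9 N and dropped to zero, as with a click. A second press to 25 N met a solid stop.

**What the checks showed**
- **Leaning, released:** lip at x −11.5 mm and z −10.1 mm in the rail frame, tilt 0.23 rad. All are within the limits.
- **Home:** the screw heads match both neighbours in height and scale. The module is within about 1 mm of centre across the rail and its yaw is within 0.005 rad.
- **Surroundings:** the beaker and jar are standing, and the gripper is clear with no force on it.

**What did not agree or was not checked**
- **Fingertips:** when shut they ended about 30 mm behind the stated TCP. The press started lower than planned, and I found contact by feel.
- **Sprung foot:** I could not see it directly. That it is back in is inferred from the force drop and the level seat.

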